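# Load the module magazine of the test jig

## Task

Load the feed magazine of the tester: draw the yellow-tabbed sprung follower back until it latches, set the orange-topped module into the track next to the grey test head and the blue-topped one behind it, lengthwise and upright (not dropped from a height), then press the red latch pad so that the follower closes the row up tight against the test head. Then swing the clear cover gently down until it is fully shut. Leave the white-topped module and everything else on the bench where they are.

Things in the scene. Friction and masses are not known exactly. Their poses are not given: they have to be found in the camera images.
- magazine: Fixed aluminium feed magazine, base 62 (own x) x 332 (own y) x 10 mm, origin on the bench under the track's centre line. All x, y in mm below are in its frame: y runs along the track from the grey test head (60 wide, 45 high, y -165 to -130) to the latch, x across; heights are above the bench. Two steel latch posts at y 111 to 123, x 11 to 17 either side, 54 high.
- track_stop (a point): Foot of the test head's face (end stop of the track), at x 0, y -130, height 10: the track floor. The track is a channel 31 wide, open above; floor at height 10; side walls (x 15.5 to 20.5 either side) upright to height 18, above it 45 degree lead-in lips out to x 23, height 24; y -135 to 85. Two 42 mm modules closed up against the stop have centres at y -109 and -67.
- follower (a joint): Slide of the black follower block, m: 0 home, grows as it is drawn back to +y, end 0.127; its pushing face lies at y = -100 mm + value. A spring (2.4 N at 0, 4.9 N at the end; damping 25 N per m/s) drives it to the test head. Drawn past 0.120 its rear lug is caught by the latch hook; let go, it stays at about 0.114 (face y +14). With two modules closed up it rests at 0.054.
- follower_tab (a point): Top centre of the follower's upright yellow tab, height 70; the tab is 20 wide (x), 10 thick (y), free from height 41 to 70, and stands 2 to 12 mm behind the pushing face (to +y). It can be pushed to +y by closed fingers lowered on its test head side, or pinched.
- latch (a joint): Steel latch pawl over the rear of the track, rad: 0 down (at rest, and when latched), grows to 0.35 as its red pad is pressed down and the hook lifts; springs back. The hook lets go near 0.1 to 0.15 (pad about 4 to 5 mm down, 3 to 6 N); hold it down half a second. Its arm is 16 wide, y 29 to 163, top at height 52.
- latch_pad (a point): Centre of the top of the red latch pad (24 x 24 mm) at x 0, y 151, height 60; press it straight down, 8 to 11 mm.
- cover (a joint): Hinge of the clear, orange-edged cover, rad: 0 shut, flat over the track on its stop; grows as it opens to the magazine's +x, up to 2.15. Open at the start. Stiff hinge: stays where it is left; 1 to 2 N at the edge move it. Shut: a 4 mm wall stands on the hinge line up to height 52; the 4 mm top plate runs from it to x -26 at height 48 to 52, y -127 to -47.
- cover_hinge (a point): Middle of the cover's hinge axis (which runs along y), at x 26, y -87, height 18.
- cover_edge (a point): On the cover's outer face, 2 mm from the free edge, middle of its length (y -87); when shut at x -24, height 52. The outer face looks to +x when open, up when shut: push on it to close the cover.
- module_orange: Power module with an orange top, aluminium sides and black foot, 26 (own x) x 42 (own y) x 34 high, 40 to 90 g. Origin: centre of its underside. Either end may lead.
- module_blue: The same kind of module, same size, with a blue top.
- module_white: The same kind of module, same size, with a white top; not to be used, leave it where it is.
- flux_bottle: tall clear bottle with a red cap, 48 across, 120 high (mm). Bystander. Origin: centre of its underside.
- paste_jar: small white jar with green lid, 42 across, 36 high (mm). Bystander. Origin: centre of its underside.
- meter: black hand multimeter lying flat, 130 (own x) x 70 x 43 high (mm). Bystander. Origin: centre of its underside.
- wire_spool: copper wire spool standing on its flange, 60 across, 34 high (mm). Bystander. Origin: centre of its underside.
- driver: black-handled screwdriver lying along its own x, 150 long, 30 high at most (mm). Bystander. Origin: centre of its underside.
- uv_tube: slim blue bottle with black cap, 28 across, 75 high (mm). Bystander. Origin: centre of its underside.
- parts_cup: small white open cup, 60 across, 45 high (mm). Bystander. Origin: centre of its underside.
Mind the look-alikes: they are no part of the job. What is shaped like the module_blue but pink is not meant.

How it is judged:
By the outcome, as a careful person would: the job done as asked, in the order asked, and still so for the second after the job is handed in, with the robot touching nothing.
It also fails if it takes over 72 s, if anything falls off the work surface, if the arm or the gripper's body presses on something with over 40 N, if the wrist force passes 120 N, or if a joint passes its speed limit or range.

## Robot

A 6-joint arm with a two-finger parallel gripper is mounted at the origin on the work surface. World frame = base frame: x ahead of the robot, y to its left, z up, the work surface at z = 0. Lengths are in m, angles in rad, forces in N, time in s.
With the tool pointing down it reaches from about 0.275 to 0.75 m from the base axis. Payload 10.2 kg.
Tool frame: the origin (TCP) lies at the very end of the fingers, on their centre line; the grasp point (between the pads) lies 19 mm behind it; z points along the fingers, y is the direction in which the jaws open and shut (so a half turn about z gives the same grasp; the last joint's range is limited). The gripper opens to 88 mm and grips with 3 to 60 N. Pads are 18 mm wide; open, the fingers measure 123 mm over their backs; the gripper's body (75 mm by 187 mm) begins 45 mm behind the grasp point.
Start: joints at [-1.505, 0.313, 1.498, -0, 1.331, -0.223], TCP at [0.15, -0.503, 0.203] pointing down, gripper open.
Joint ranges: [-2.94, 2.94], [-0.97, 2.17], [0.19, 2.56], [-1.23, 4.37], [0.02, 3.11], [-2.88, 2.88]. Speed limits (rad/s): [2.39, 2.39, 3.01, 3.14, 3.14, 3.14].

## Interface

Orientations are given as a unit quaternion [x, y, z, w].
In Python, from plant import ctrl gives the robot as it stands.
- The arm moves only by the tool apply_moves, never from a script. Its argument "steps" is a list of rows, each a list of 3 entries, a list of its own where there are three numbers: the shift along the tool's x, y, z in units of 40 mm (1.0 is 40 mm), then the turn about the tool's z in units of 5 degrees (1.0 is 5 degrees), then the opening, from 0 (shut) to 1 (fully open). A call has 1 to 10 rows; each row shifts and turns the commanded pose from where the row before left it, along the tool's axes as they then stand; what a row does not reach is not made up. A row lasts 1/10 s, in which the tool goes at most 50 mm and 8.59 degrees, less where a joint would pass 70% of its speed; a pose out of reach is approached as far as the arm can. A call is refused whole if a number of a shift passes 1 or a number of a turn 1, either way. A call with a gripper value outside its range is refused whole. The fingers move at their own pace and stop on an object; "force" is the grip in N (left out, the last holds). Time passes only in rows, so rows that do not move let the fingers close. It gives the time, the measured TCP pose, the force and the opening at its end, in the units of the state.
- ctrl.read_state(): the state, without advancing time (a new reading comes with each control period).
- ctrl.snapshot(name): name is "side" or "top"; returns a dict with "img" (480x640x3 uint8, red, green, blue), "mtx" (3x3 intrinsics, pixels), "position" and "orientation" of the camera in the world. Camera axes: x right, y down, z forward; pixel columns grow to the right and rows downward; lengths in m; the calibration is good to about 2 mm. A picture is of the moment at which its call begins. There is no depth.
- ctrl.finish_job(): hands the job in, once; it reports no verdict.
The state is a dict: "t": time; "joint_pos": joint angles; "joint_velocities": joint speeds; "joint_efforts": joint torques, N m; "eef_pos": TCP position; "ee_rot": TCP orientation; "ft_force": force on the tool from outside, world axes, zero at the start; "torque": the same for the moment, N m; "opening": finger opening in m.
Only numpy, scipy, OpenCV 4.12 (cv2) and the standard library are available. Lean on these libraries where they do the work, as an engineer would, in place of code of your own. Each camera call takes 0.05 s, during which the arm holds its last target.

## Working session

There is one attempt and no reset: what is moved stays moved. The work goes in short steps, Python scripts to look and compute and a tool call to move; the robot and the scene stay as the last step left them, time stands still between calls to the robot, and variables do not carry over. Pictures are saved under pics/ and viewed, and the job is handed in when it is done.

Besides the shell and the picture viewer there is one more tool, called after "Call:" by a JSON object that holds its "method" and its "body". apply_moves: Moves the arm, as the interface text tells. Its arguments: {"type":"object","properties":{"steps":{"type":"array"},"force":{"type":"number"}},"required":["steps"]}

```bash
ls; mkdir -p pics
python3 - <<'E'
from plant import ctrl
import cv2,json
s=ctrl.read_state();print(s)
for n in("side","top"):
    d=ctrl.snapshot(n);cv2.imwrite(f"pics/{n}0.png",d["img"][:,:,::-1]);print(n,d["mtx"],d["position"],d["orientation"])
E
```

```text
pics
{'t': 0.0, 'joint_pos': array([-1.50537097e+00,  3.13431409e-01,  1.49843934e+00,  3.58607321e-05,
        1.33098839e+00, -2.23379472e-01]), 'joint_velocities': array([ 0.00045749, -0.0006512 ,  0.00064953, -0.00153786,  0.00150281,
        0.00033227]), 'joint_efforts': array([ 4.24186292e-04, -4.02208972e+01, -2.52266908e+01,  6.95171510e-02,
        3.52756586e-02, -9.26952475e-05]), 'eef_pos': array([ 0.1495126 , -0.50295957,  0.20236976]), 'ee_rot': array([ 9.89592492e-01,  1.43896833e-01,  6.73198185e-05, -6.29893211e-04]), 'ft_force': array([-0.56817507,  0.36459469,  0.24600002]), 'torque': array([ 0.08528097, -0.0198698 ,  0.02507724]), 'opening': 0.08798335010905654}
side [[459.71985505   0.         311.77115489]
 [  0.         459.71985505 244.68865992]
 [  0.           0.           1.        ]] [ 0.46912153 -0.88683315  0.58047717] [ 0.87058074 -0.01113087  0.0072675  -0.49184597]
top [[438.33015288   0.         323.61811315]
 [  0.         438.33015288 244.88303768]
 [  0.           0.           1.        ]] [0.45186269 0.00235766 0.9965882 ] [ 0.71333706 -0.70027033  0.02633495 -0.00884173]
```

View pics/side0.png

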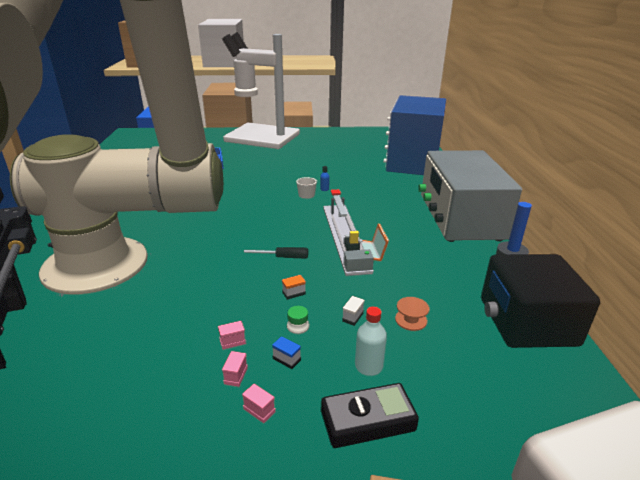

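View pics/top0.png

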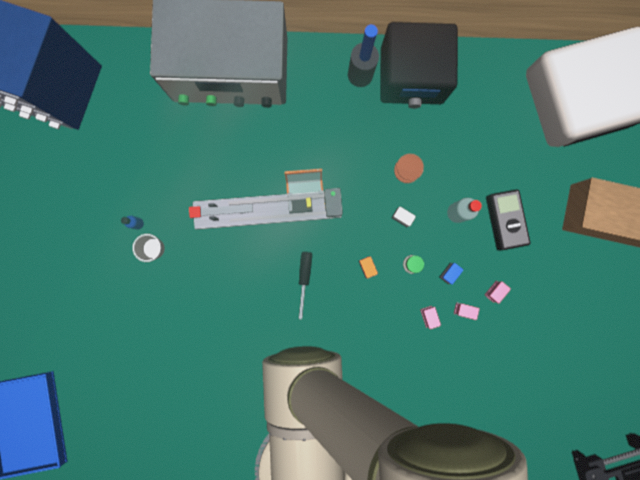

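Top view: magazine at (190–342, 190–228), with the head at the right (333,202), yellow tab (308,202), red pad (195,212) and open cover (305,180). The orange module is at (369,267), blue (453,273), white (404,216), and the pink look-alikes are at (432,317), (468,311) and (499,292). Next, enlarged crops.

```bash
cat > h.py <<'E'
import numpy as np,cv2
from scipy.spatial.transform import Rotation as R
from plant import ctrl
CAM={"side":(np.array([[459.71985505,0,311.77115489],[0,459.71985505,244.68865992],[0,0,1]]),np.array([0.46912153,-0.88683315,0.58047717]),R.from_quat([0.87058074,-0.01113087,0.0072675,-0.49184597])),
"top":(np.array([[438.33015288,0,323.61811315],[0,438.33015288,244.88303768],[0,0,1]]),np.array([0.45186269,0.00235766,0.9965882]),R.from_quat([0.71333706,-0.70027033,0.02633495,-0.00884173]))}
def bp(n,u,v,z):
    K,p,r=CAM[n]; d=r.apply(np.linalg.solve(K,[u,v,1])); return p+d*(z-p[2])/d[2]
def pj(n,P):
    K,p,r=CAM[n]; c=r.inv().apply(np.atleast_2d(P)-p); q=c@K.T; return q[:,:2]/q[:,2:]
def crop(img,x0,y0,x1,y1,s,name):
    c=cv2.resize(img[y0:y1,x0:x1],None,fx=s,fy=s,interpolation=cv2.INTER_CUBIC)
    for x in range((x0+9)//10*10,x1,10):
        cv2.line(c,((x-x0)*s,0),((x-x0)*s,6 if x%50 else 14),(255,255,255),1)
        if x%20==0: cv2.putText(c,str(x),((x-x0)*s,20),0,.35,(255,255,255),1)
    for y in range((y0+9)//10*10,y1,10):
        cv2.line(c,(0,(y-y0)*s),(6,(y-y0)*s),(255,255,255),1)
        if y%20==0: cv2.putText(c,str(y),(8,(y-y0)*s+4),0,.35,(255,255,255),1)
    cv2.imwrite("pics/"+name,c)
def snap(n,name,*a):
    im=ctrl.snapshot(n)["img"][:,:,::-1].copy()
    cv2.imwrite("pics/raw_"+name,im)
    if a: crop(im,*a,name)
    return im
E
python3 - <<'E'
from h import *
t=cv2.imread("pics/top0.png");s=cv2.imread("pics/side0.png")
crop(t,180,155,355,240,4,"t_mag.png")
crop(t,350,190,520,335,4,"t_mod.png")
crop(s,310,180,400,280,6,"s_mag.png")
crop(s,210,265,375,425,4,"s_mod.png")
E
```

```text
(no output)
```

View pics/t_mag.png

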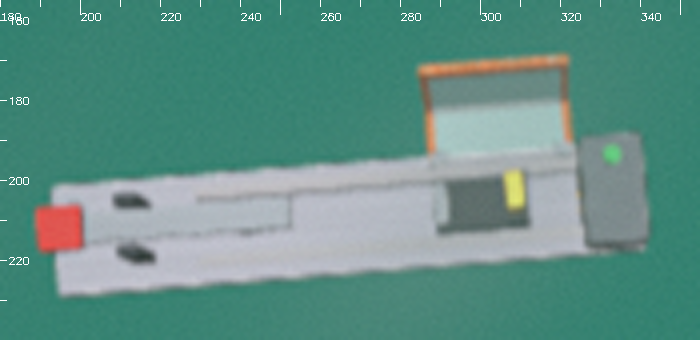

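View pics/t_mod.png

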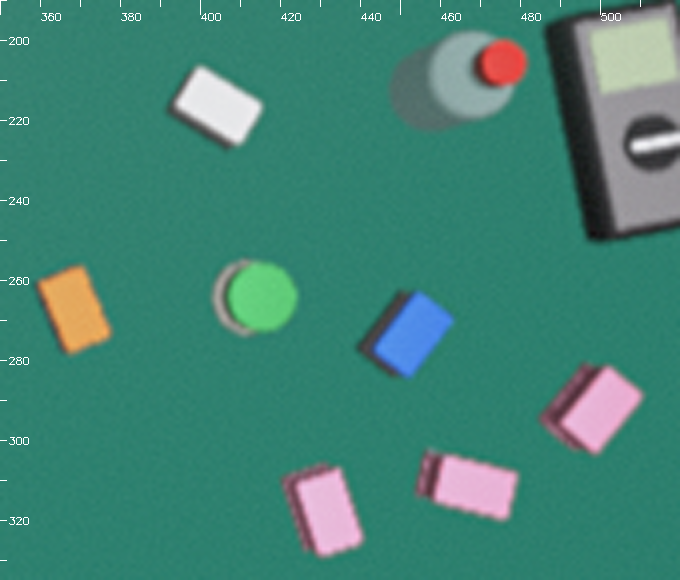

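View pics/s_mag.png

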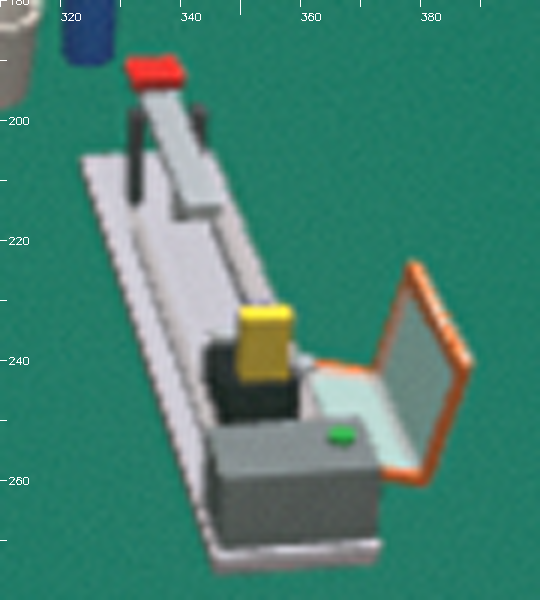

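View pics/s_mod.png

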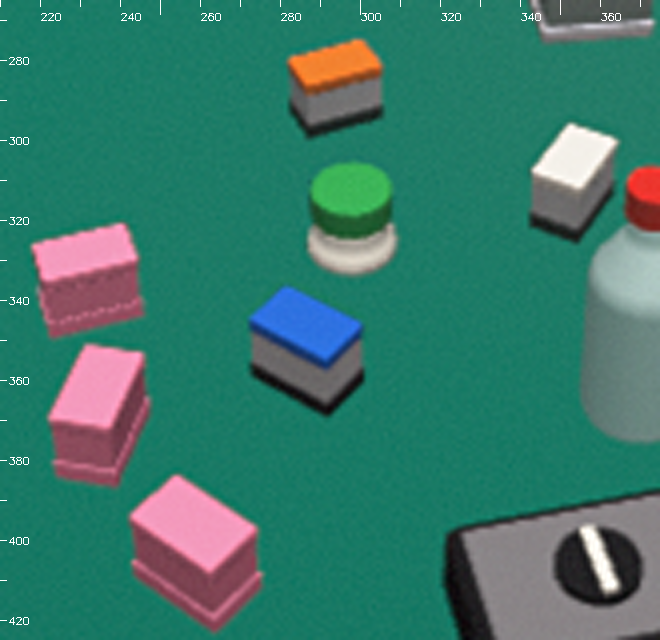

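```bash
cat > fit.py <<'E'
from h import *
from scipy.optimize import least_squares
def fit(obs,x0,k=1):
    def f(p):
        r=[]
        for c,u,v,P in obs:
            P=np.array(P)/1000
            w=R.from_euler('z',p[2]).apply(P)+[p[0],p[1],0]
            r+=list(pj(c,w)[0]-[u,v])
        return np.array(r)
    s=least_squares(f,x0,loss='soft_l1'); return s.x,f(s.x).reshape(-1,2)
E
python3 - <<'E'
from fit import *
np.set_printoptions(precision=4,suppress=True)
T="top";S="side"
o=[(T,325,189.5,(30,-130,45)),(T,339.5,188.3,(30,-165,45)),(T,342.2,216.8,(-30,-165,45)),(T,327.5,216.8,(-30,-130,45)),(T,193,201.5,(31,166,10)),(T,195,229.2,(-31,166,10)),(T,194.7,212.2,(0,151,60)),(T,308.5,202.2,(0,-93,70)),
(S,345.8,275.3,(-31,-166,0)),(S,373.3,273.3,(31,-166,0)),(S,346.2,259,(-30,-165,45)),(S,373.7,257.7,(30,-165,45)),(S,344.2,251.7,(-30,-130,45)),(S,370.3,249.7,(30,-130,45)),(S,335.8,191.3,(0,151,60)),(S,323.7,206.2,(-31,166,10)),(S,354.3,232,(0,-93,70))]
for oo in (o,[a for a in o if a[0]==T],[a for a in o if a[0]==S]):
    x,r=fit(oo,[.52,.1,0]);print("mag",x,np.degrees(x[2]));print(np.round(r,1).tolist())
def mod(t,s,yaw):
    # t order: corners cyc
    L=[(-13,21,34),(13,21,34),(13,-21,34),(-13,-21,34)]
    for k in range(2):
      for a,b in ((t,s),(t,[]),([],s)):
        ob=[(T,*p,q) for p,q in zip(a,L)]+[(S,*p,q) for p,q in zip(b,L)]
        x,r=fit(ob,[.45,-.1,yaw]);print(x,np.degrees(x[2]),np.abs(r).max())
      break
# orange: top order; long axis from pixel: corners A(359.5,260.75)B(370.75,256.5) short edge; world: left=+y so A is +y,... 
print("orange");mod([(359.5,260.75),(370.75,256.5),(377.75,274.5),(367.75,278.5)],[(282.25,282),(299.75,275)] and [],-1)
for nm,tt,ss in (("orange",[(359.5,260.75),(370.75,256.5),(377.75,274.5),(367.75,278.5)],[(282.25,282),(299.75,275),(305.5,281.25),(288,288.5)]),("blue",[(454.5,263),(463.25,270.5),(452.25,284.25),(443,276.5)],[(272.5,345.75),(282,337),(300.5,347),(291.25,356.5)])):
    print(nm)
    for c,l in((T,tt),(S,ss)):
        print(c,[bp(c,u,v,.034)[:2].round(4).tolist() for u,v in l],np.mean([bp(c,u,v,.034)[:2] for u,v in l],0))
E
```

```text
mag [0.5793 0.1058 0.1003] 5.74771513606909
[[-0.5, -0.6], [0.9, -0.6], [0.5, -2.0], [-0.7, -0.7], [-0.1, -0.1], [-0.2, -0.4], [-0.1, -0.4], [0.2, -0.1], [-0.7, 1.7], [-0.6, 1.6], [0.1, 0.4], [-0.1, -0.1], [-0.9, -0.8], [-0.4, -0.6], [-0.6, 0.0], [-0.8, -0.1], [-0.6, 0.0]]
mag [0.5781 0.1057 0.0972] 5.566904501946816
[[-0.4, 0.1], [1.0, 0.1], [0.5, -1.2], [-0.7, 0.0], [-0.1, 0.2], [-0.3, -0.1], [-0.1, -0.1], [0.2, 0.6]]
mag [0.5808 0.1066 0.0973] 5.572941121048731
[[-0.3, 1.4], [-0.1, 1.5], [0.5, 0.2], [0.4, -0.3], [-0.5, -1.0], [0.0, -0.8], [0.1, -0.1], [-0.1, -0.3], [-0.0, -0.2]]
orange
[ 0.452  -0.1216 -1.1627] -66.61734286298395 0.6017265827484835
[ 0.452  -0.1216 -1.1627] -66.61734286298395 0.6017265827484835Traceback (most recent call last):
  File "<stdin>", line 17, in <module>
  File "<stdin>", line 14, in mod
    return umr_maximum(a, axis, None, out, keepdims, initial, where)
ValueError: zero-size array to reduction operation maximum which has no identity
```

Run:
```python
from fit import *
np.set_printoptions(precision=4,suppress=True)
for nm,tt,ss in (("orange",[(359.5,260.75),(370.75,256.5),(377.75,274.5),(367.75,278.5)],[(282.25,282),(299.75,275),(305.5,281.25),(288,288.5)]),("blue",[(454.5,263),(463.25,270.5),(452.25,284.25),(443,276.5)],[(272.5,345.75),(282,337),(300.5,347),(291.25,356.5)])):
    print(nm)
    for c,l in(("top",tt),("side",ss)):
        W=np.array([bp(c,u,v,.034)[:2] for u,v in l]);print(c,W.mean(0),W.tolist())
        for i in range(4):
            d=W[(i+1)%4]-W[i];print(np.linalg.norm(d).round(4),(np.degrees(np.arctan2(d[1],d[0]))%180).round(1),end='; ')
        print()
# overlay magazine
M=[.5795,.106,np.radians(5.6)]
def w(P): return R.from_euler('z',M[2]).apply(np.array(P)/1000)+[M[0],M[1],0]
segs=[]
def rect(x0,x1,y0,y1,z): 
    c=[(x0,y0,z),(x1,y0,z),(x1,y1,z),(x0,y1,z)]
    return [(c[i],c[(i+1)%4]) for i in range(4)]
segs+=rect(-31,31,-166,166,10)+rect(-30,30,-165,-130,45)+rect(-8,8,29,163,52)+rect(-12,12,139,163,60)+rect(-10,10,-98,-88,70)+rect(-23,23,-130,85,24)+rect(-31,31,-166,166,0)+rect(-15.5,15.5,-130,85,10)
for n,(x0,y0,x1,y1),s in(("top",(180,155,355,240),4),("side",(310,180,400,280),6)):
    im=cv2.imread(f"pics/{n}0.png");c=cv2.resize(im[y0:y1,x0:x1],None,fx=s,fy=s,interpolation=cv2.INTER_CUBIC)
    for a,b in segs:
        q=(pj(n,np.array([w(a),w(b)]))-[x0,y0]+.5)*s
        cv2.line(c,*[tuple(int(v) for v in r) for r in q.round()],(0,0,255),1)
    cv2.imwrite(f"pics/ov_{n}.png",c)
```

```text
orange
top [ 0.452  -0.1216] [[0.46658676749257066, -0.10061540798376624], [0.47639332477950297, -0.12531949892674887], [0.4371033992815108, -0.14125158390042172], [0.4279520643171091, -0.11931576162627548]]
0.0266 111.7; 0.0424 22.1; 0.0238 112.6; 0.0429 25.8; 
side [ 0.454  -0.1247] [[0.43032366079834816, -0.12542625132091678], [0.46593110259124665, -0.10146305745973794], [0.4775346039827, -0.12396039447451956], [0.4423802163801296, -0.147796601254504]]
0.0429 33.9; 0.0253 117.3; 0.0425 34.1; 0.0254 118.3; 
blue
top [ 0.4421 -0.3085] [[0.4654464334854223, -0.31124786269354043], [0.44922955862387726, -0.3307908902383893], [0.4185131141211913, -0.3063849190305495], [0.4352149708120221, -0.28576285776162963]]
0.0254 50.3; 0.0392 141.5; 0.0265 51.0; 0.0395 139.9; 
side [ 0.4427 -0.3111] [[0.41910584604584905, -0.3088952813478696], [0.43450732956928373, -0.2878117354544], [0.4663164363881946, -0.31304907571172647], [0.45102233503988587, -0.3347343968762273]]
0.0261 53.9; 0.0406 141.6; 0.0265 54.8; 0.0411 141.0;
```

View pics/ov_top.png

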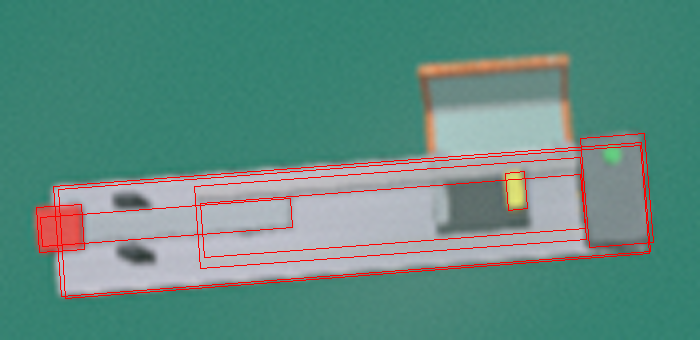

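View pics/ov_side.png

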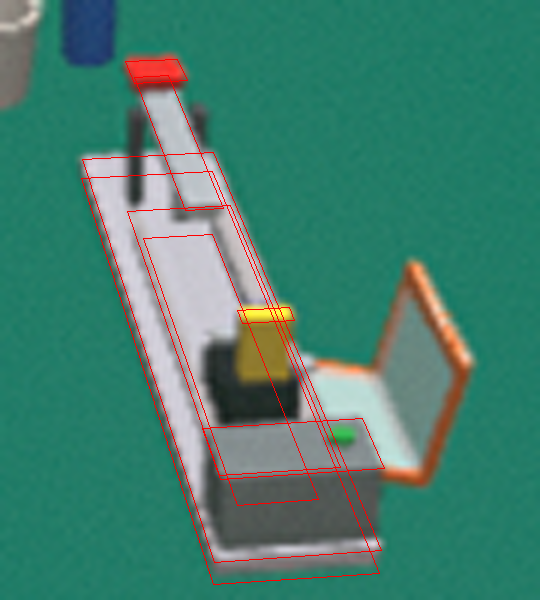

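Call:
{"method": "apply_moves", "body": {"steps": [[[0, 0, 0], -1, 0], [[0, 0, 0], -1, 0], [[0, 0, 0], -1, 0], [[0, 0, 0], -1, 0], [[0, 0, 0], -1, 0], [[0, 0, 0], -1, 0], [[0, 0, 0], -1, 0], [[0, 0, 0], -1, 0], [[0, 0, 0], -1, 0], [[0, 0, 0], -1, 0]], "force": 20}}

```text
t: 1.1
eef_pos: [0.1495, -0.5031, 0.2026]
ee_rot: [0.835, 0.55, 0.0, -0.0]
ft_force: [0.0, -0.7, 0.3]
opening: 0.0101
```

Call:
{"method": "apply_moves", "body": {"steps": [[[0, 0, 0], -1, 0], [[0, 0, 0], -1, 0], [[0, 0, 0], -1, 0], [[0, 0, 0], -1, 0], [[0, 0, 0], -1, 0], [[0, 0, 0], -0.8, 0], [[0, 0, 0], 0, 0], [[0, 0, 0], 0, 0]]}}

```text
t: 1.9
eef_pos: [0.1495, -0.5032, 0.2027]
ee_rot: [0.673, 0.74, 0.0, -0.0]
ft_force: [0.4, -0.5, 0.4]
opening: 0.0004
```

```bash
cat > go.py <<'E'
from h import *
M=[.5795,.107,5.6]
def mw(x,y): 
    return np.array(M[:2])+R.from_euler('z',M[2],degrees=True).apply([x/1000,y/1000,0])[:2]
def rep(x=None,y=None,z=None,yaw=None):
    s=ctrl.read_state(); r=R.from_quat(s["ee_rot"]); m=r.as_matrix()
    psi=np.degrees(np.arctan2(m[1,0],m[0,0]))
    print("t%.1f"%s["t"],"p",s["eef_pos"].round(4),"yaw%.2f"%psi,"tilt%.2f"%np.degrees(np.arccos(-m[2,2])),"F",s["ft_force"].round(1),"op%.4f"%s["opening"],"q6 %.2f"%s["joint_pos"][5])
    if x is not None:
        d=r.inv().apply(np.array([x,y,z])-s["eef_pos"])/.04
        print("target",np.round([x,y,z],4),"tool delta units",d.round(2),"turn after",None if yaw is None else round((-((yaw-psi+180)%360-180))/5,2))
def repm(mx,my,z,yaw=None): rep(*mw(mx,my),z,yaw)
def where():
    s=ctrl.read_state();p=R.from_euler('z',-M[2],degrees=True).apply(s["eef_pos"]-[M[0],M[1],0])*1000;print("mag frame",p.round(1))
E
python3 -c "
from go import *
repm(0,-113,.15,95.6)"
```

```text
t1.9 p [ 0.1495 -0.5032  0.2027] yaw95.44 tilt0.02 F [ 0.4 -0.5  0.4] op0.0004 q6 -1.60
target [ 0.5905 -0.0055  0.15  ] tool delta units [11.34 12.15  1.32] turn after -0.03
```

Call:
{"method": "apply_moves", "body": {"steps": [[[0.8, 0.85, 0], 0, 0], [[0.8, 0.85, 0], 0, 0], [[0.8, 0.85, 0], 0, 0], [[0.8, 0.85, 0], 0, 0], [[0.8, 0.85, 0], 0, 0], [[0.8, 0.85, 0], 0, 0], [[0.8, 0.85, 0], 0, 0], [[0.8, 0.85, 0], 0, 0], [[0.8, 0.85, 0], 0, 0], [[0.8, 0.85, 0], 0, 0]]}}

```text
t: 2.9
eef_pos: [0.458, -0.1502, 0.203]
ee_rot: [0.673, 0.74, -0.0, 0.0]
ft_force: [-0.8, -1.3, -0.9]
opening: 0.0003
```

Call:
{"method": "apply_moves", "body": {"steps": [[[0.8, 0.85, 0], 0, 0], [[0.8, 0.85, 0], 0, 0], [[0.8, 0.85, 0.4], 0, 0], [[0.6, 0.6, 0.5], 0, 0], [[0.34, 0.5, 0.42], 0, 0], [[0, 0, 0], 0, 0], [[0, 0, 0], 0, 0]]}}

```text
t: 3.6
eef_pos: [0.5892, -0.0049, 0.15]
ee_rot: [0.672, 0.74, -0.0, -0.0]
ft_force: [0.6, -0.8, 0.6]
opening: 0.0007
```

```bash
python3 -c "
from go import *
repm(0,-113,.052,95.6);where()
snap('side','s1.png',300,140,400,280,5)"
```

```text
t3.6 p [ 0.5892 -0.0049  0.15  ] yaw95.52 tilt0.05 F [ 0.6 -0.8  0.6] op0.0007 q6 -0.30
target [ 0.5905 -0.0055  0.052 ] tool delta units [-0.02  0.03  2.45] turn after -0.02
mag frame [  -1.3 -112.3  150. ]
```

View pics/s1.png

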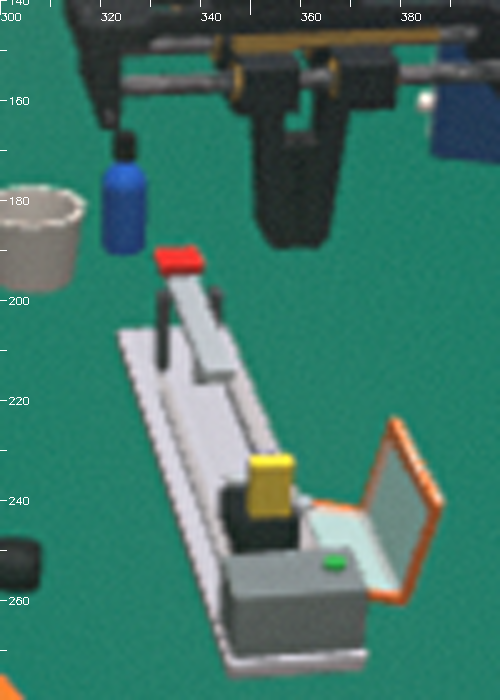

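Call:
{"method": "apply_moves", "body": {"steps": [[[0, 0, 0.6], 0, 0], [[0, 0, 0.6], 0, 0], [[0, 0, 0.5], 0, 0], [[0, 0, 0.4], 0, 0], [[0, 0, 0.3], 0, 0], [[0, 0, 0], 0, 0]]}}

```text
t: 4.25
eef_pos: [0.5887, -0.0054, 0.0536]
ee_rot: [0.673, 0.74, -0.0, -0.001]
ft_force: [-0.0, 0.3, -0.1]
opening: 0.0006
```

```bash
python3 -c "
from go import *
repm(0,-113,.052,95.6);where()
print(pj('side',ctrl.read_state()['eef_pos']),pj('top',ctrl.read_state()['eef_pos']))
snap('side','s2.png',300,160,400,280,5)
snap('top','t2.png',260,150,360,250,6)"
```

```text
t4.2 p [ 0.5887 -0.0054  0.0536] yaw95.47 tilt0.08 F [-0.   0.3 -0.1] op0.0006 q6 -0.30
target [ 0.5905 -0.0055  0.052 ] tool delta units [-0.01  0.04  0.04] turn after -0.03
mag frame [  -1.8 -112.8   53.6]
[[354.31765516 242.49808118]] [[317.36291198 203.36961648]]
```

View pics/s2.png

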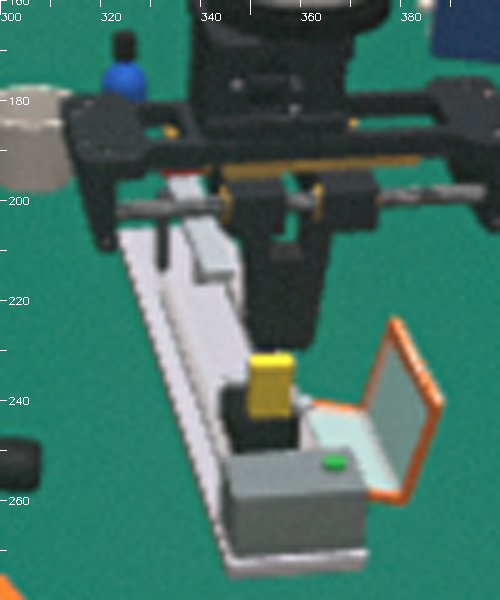

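View pics/t2.png

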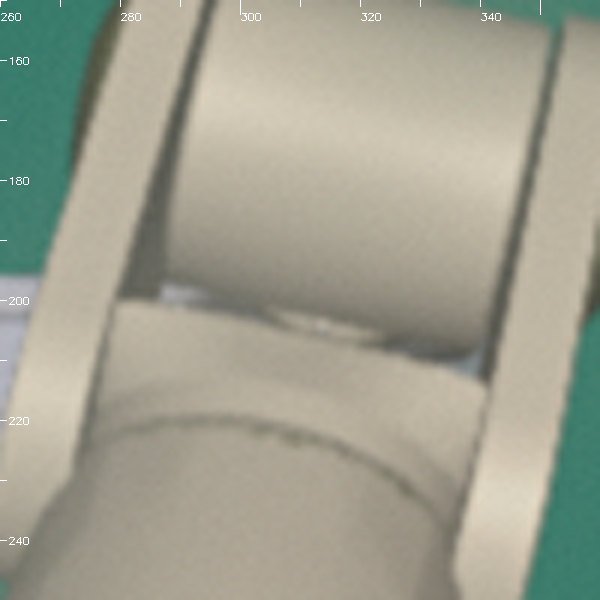

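```bash
python3 -c "
from go import *
print(pj('side',[[.5892,-.0049,.15],[.1495,-.503,.2024]]),pj('top',[[.1495,-.503,.2024]]))
a=cv2.imread('pics/side0.png');crop(a,0,180,120,380,3,'a.png')
a=cv2.imread('pics/top0.png');crop(a,520,400,640,480,5,'b.png')"
```

```text
[[356.75480033 203.52578292]
 [ 17.58818586 360.21137267]] [[589.7451257  439.54509413]]
```

View pics/raw_s2.png

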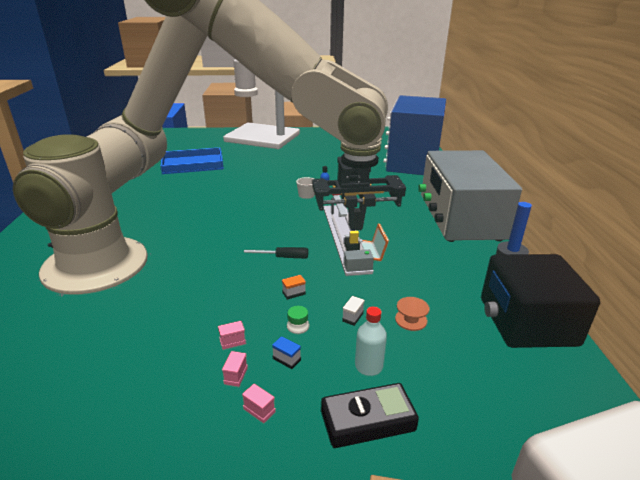

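View pics/a.png

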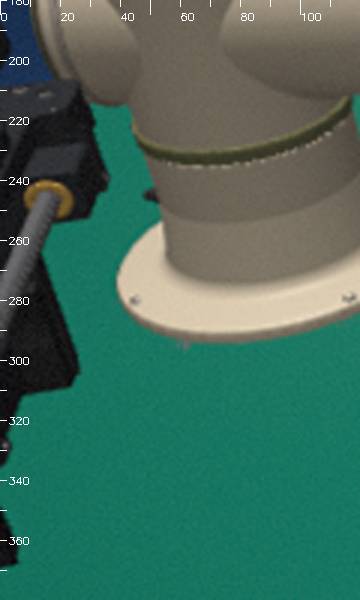

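View pics/b.png

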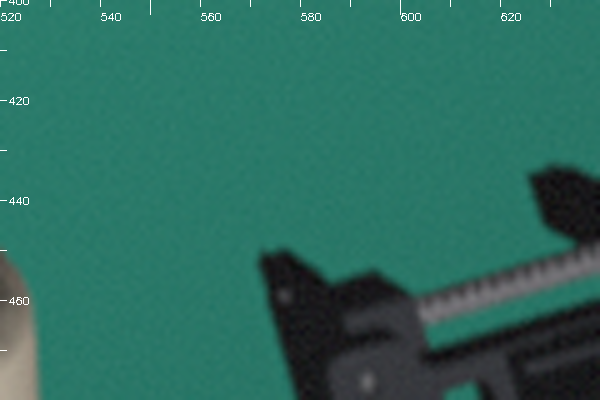

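```bash
python3 -c "
from go import *
print('base',pj('side',[[0,0,0.02]]),pj('top',[[0,0,0.02]]))
ty=np.array([.273,-.962,0])
for dz in(0,.03):
  for s in(-1,1):
    P=np.array([.1495,-.503,.2024+dz])+s*.044*ty
    print(dz,s,pj('side',P),pj('top',P))
for dz in (0,.02,.03,.04):
  P=np.array([.5887,-.0054,.0536+dz]);print(pj('side',P))
"
```

```text
base [[ 93.12643503 257.21551107]] [[309.6705765  474.78232479]]
0 -1 [[ 25.81378786 334.62901493]] [[566.65590774 446.16587935]]
0 1 [[  8.13082267 389.62461787]] [[612.73943165 432.95152473]]
0.03 -1 [[ 17.60851979 315.21257987]] [[576.68977254 453.2561688 ]]
0.03 1 [[ -1.93312657 369.03572432]] [[624.54242538 439.49193614]]
[[354.3094388  242.48970099]]
[[354.75563912 234.73967875]]
[[354.98214583 230.80549963]]
[[355.21097003 226.83106801]]
```

Visible fingertips sit about 30 mm above where the reported TCP projects, in both cameras. I'll probe with a small push to see whether they reach the tab.

Call:
{"method": "apply_moves", "body": {"steps": [[[0.15, 0.04, 0.04], 0, 0], [[0.15, 0, 0], 0, 0], [[0.15, 0, 0], 0, 0], [[0.15, 0, 0], 0, 0], [[0.15, 0, 0], 0, 0], [[0, 0, 0], 0, 0]]}}

```text
t: 4.95
eef_pos: [0.588, 0.0261, 0.0526]
ee_rot: [0.672, 0.741, 0.0, -0.0]
ft_force: [-0.6, 1.1, -1.1]
opening: 0.0006
```

```bash
python3 -c "
from go import *
repm(0,-113,.052,95.6);where()
snap('side','s3.png',300,160,400,280,5)"
```

```text
t5.0 p [0.588  0.0261 0.0526] yaw95.60 tilt0.01 F [-0.6  1.1 -1.1] op0.0006 q6 -0.25
target [ 0.5905 -0.0055  0.052 ] tool delta units [-0.79 -0.01  0.01] turn after 0.0
mag frame [  0.5 -81.3  52.6]
```

View pics/s3.png

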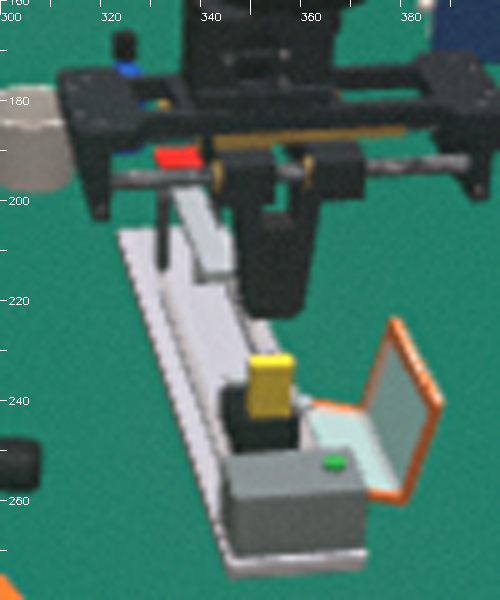

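```bash
python3 -c "
from go import *
from scipy.optimize import brentq
for P,v in(([.5887,-.0054,.0536],228.8),([.588,.0261,.0526],222.8),([.5892,-.0049,.15],189)):
  for e in(0,.009):
    print(e,brentq(lambda d:pj('side',np.array(P)+[0,-e,d])[0,1]-v,-.02,.1))
"
```

```text
0 0.03505875896422674
0.009 0.040064600624955024
0 0.03406086842763372
0.009 0.038914300347370034
0 0.03369628561428756
0.009 0.037732880735566056
```

Call:
{"method": "apply_moves", "body": {"steps": [[[-0.4, 0, 0], 0, 0], [[-0.4, 0, 0], 0, 0], [[0, 0, 0.2], 0, 0], [[0, 0, 0.2], 0, 0], [[0, 0, 0.2], 0, 0], [[0, 0, 0.2], 0, 0], [[0, 0, 0.1], 0, 0], [[0, 0, 0.1], 0, 0], [[0, 0, 0], 0, 0]]}}

```text
t: 5.9
eef_pos: [0.591, -0.0064, 0.012]
ee_rot: [0.672, 0.741, -0.0, -0.0]
ft_force: [0.2, -0.1, -0.4]
opening: 0.0005
```

```bash
python3 -c "
from go import *
repm(0,-113,.013,95.6);where()
snap('side','s4.png',300,160,400,280,5)"
```

```text
t5.9 p [ 0.591  -0.0064  0.012 ] yaw95.56 tilt0.04 F [ 0.2 -0.1 -0.4] op0.0005 q6 -0.31
target [ 0.5905 -0.0055  0.013 ] tool delta units [ 0.03 -0.01 -0.02] turn after -0.01
mag frame [   0.3 -114.    12. ]
```

View pics/s4.png

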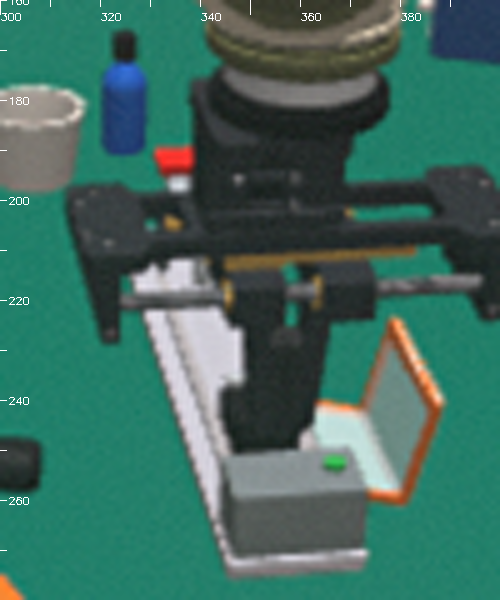

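Call:
{"method": "apply_moves", "body": {"steps": [[[0.2, 0, 0], 0, 0], [[0.2, 0, 0], 0, 0], [[0.2, 0, 0], 0, 0], [[0.2, 0, 0], 0, 0], [[0.2, 0, 0], 0, 0], [[0.2, 0, 0], 0, 0], [[0.2, 0, 0], 0, 0], [[0, 0, 0], 0, 0]]}}

```text
t: 6.75
eef_pos: [0.5857, 0.0503, 0.0128]
ee_rot: [0.672, 0.741, 0.0, 0.0]
ft_force: [0.3, -4.5, 1.3]
opening: 0.0003
```

```bash
python3 -c "
from go import *
rep();where()
snap('side','s5.png',300,160,400,280,5)"
```

```text
t6.8 p [0.5857 0.0503 0.0128] yaw95.61 tilt0.03 F [ 0.3 -4.5  1.3] op0.0003 q6 -0.21
mag frame [  0.7 -57.1  12.8]
```

View pics/s5.png

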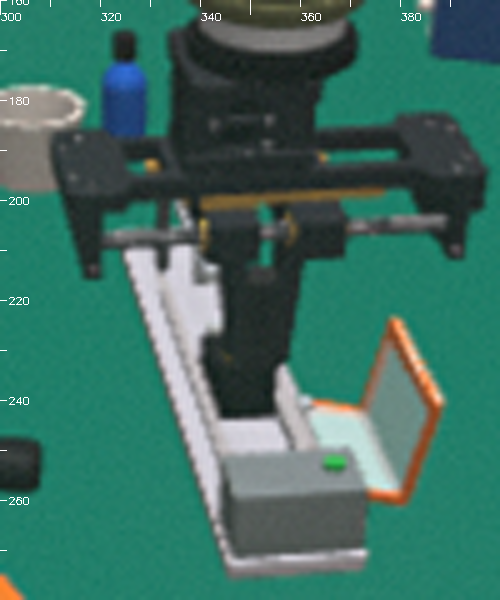

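Call:
{"method": "apply_moves", "body": {"steps": [[[0.2, 0, 0], 0, 0], [[0.2, 0, 0], 0, 0], [[0.2, 0, 0], 0, 0], [[0.2, 0, 0], 0, 0], [[0.2, 0, 0], 0, 0], [[0.2, 0, 0], 0, 0], [[0.2, 0, 0], 0, 0], [[0.2, 0, 0], 0, 0], [[0.1, 0, 0], 0, 0], [[0, 0, 0], 0, 0]]}}

```text
t: 7.8
eef_pos: [0.579, 0.1169, 0.0127]
ee_rot: [0.672, 0.741, -0.0, -0.0]
ft_force: [-1.9, -5.0, 1.9]
opening: 0.0004
```

```bash
python3 -c "
from go import *
rep();where()
snap('side','s6.png',300,160,400,280,5)"
```

```text
t7.8 p [0.579  0.1169 0.0127] yaw95.57 tilt0.02 F [-1.9 -5.   1.9] op0.0004 q6 -0.10
mag frame [ 0.5  9.9 12.7]
```

View pics/s6.png

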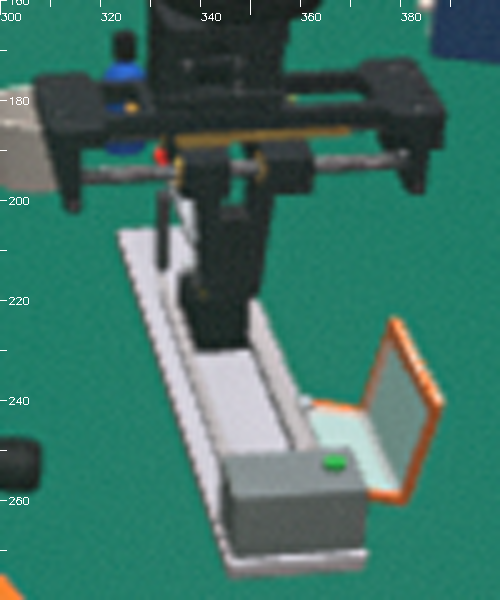

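Call:
{"method": "apply_moves", "body": {"steps": [[[0.1, 0, 0], 0, 0], [[0.05, 0, 0], 0, 0], [[0, 0, 0], 0, 0], [[0, 0, 0], 0, 0]]}}

```text
t: 8.25
eef_pos: [0.5785, 0.1223, 0.0127]
ee_rot: [0.672, 0.74, -0.0, -0.0]
ft_force: [-1.6, -5.6, 3.8]
opening: 0.0004
```

```bash
python3 -c "
from go import *
rep();where()"
```

```text
t8.2 p [0.5785 0.1223 0.0127] yaw95.53 tilt0.03 F [-1.6 -5.6  3.8] op0.0004 q6 -0.09
mag frame [ 0.5 15.3 12.7]
```

Call:
{"method": "apply_moves", "body": {"steps": [[[0.05, 0, 0], 0, 0], [[0.05, 0, 0], 0, 0], [[0, 0, 0], 0, 0], [[0, 0, 0], 0, 0]]}}

```text
t: 8.65
eef_pos: [0.5782, 0.1252, 0.0127]
ee_rot: [0.672, 0.74, -0.001, 0.0]
ft_force: [-1.9, -10.5, 4.1]
opening: 0.0006
```

```bash
python3 -c "
from go import *
rep();where()"
```

```text
t8.7 p [0.5782 0.1252 0.0127] yaw95.53 tilt0.11 F [ -1.9 -10.5   4.1] op0.0006 q6 -0.08
mag frame [ 0.5 18.2 12.7]
```

Call:
{"method": "apply_moves", "body": {"steps": [[[-0.2, 0, 0], 0, 0], [[-0.2, 0, 0], 0, 0], [[-0.3, 0, 0], 0, 0], [[-0.4, 0, 0], 0, 0], [[0, 0, -0.5], 0, 0], [[0, 0, -1], 0, 0], [[0, 0, -1], 0, 0], [[0, 0, -0.5], 0, 0]]}}

```text
t: 9.45
eef_pos: [0.5836, 0.082, 0.1359]
ee_rot: [0.672, 0.74, 0.002, 0.002]
ft_force: [0.0, -0.1, 0.6]
opening: 0.0005
```

```bash
python3 -c "
from go import *
rep();where()
snap('side','s7.png',300,160,400,280,5)"
```

```text
t9.4 p [0.5836 0.082  0.1359] yaw95.51 tilt0.25 F [ 0.  -0.1  0.6] op0.0005 q6 -0.16
mag frame [  1.6 -25.2 135.9]
```

View pics/s7.png

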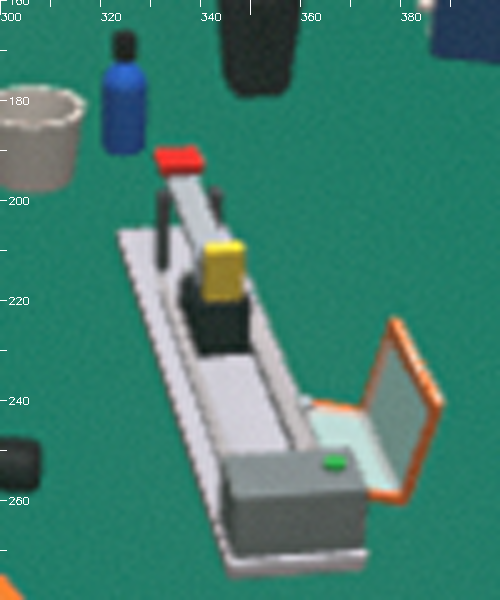

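Latched: tab now at (344,209) beside the latch arm, track clear. Next I'll refine the module poses.

Run:
```python
from fit import *
from scipy.optimize import least_squares
for nm,hs in(("orange",(8,20)),("blue",(105,122))):
  obs={}
  for n in("top","side"):
    im=cv2.imread(f"pics/{n}0.png")
    x0,y0,x1,y1={"orange":{"top":(350,248,388,288),"side":(275,265,312,300)},"blue":{"top":(436,254,472,294),"side":(265,330,308,372)}}[nm][n]
    c=im[y0:y1,x0:x1];S=8
    big=cv2.resize(c,None,fx=S,fy=S,interpolation=cv2.INTER_CUBIC)
    h=cv2.cvtColor(big,cv2.COLOR_BGR2HSV)
    m=((h[...,0]>=hs[0])&(h[...,0]<=hs[1])&(h[...,1]>130)&(h[...,2]>90)).astype(np.uint8)
    cs,_=cv2.findContours(m,0,2);k=max(cs,key=cv2.contourArea)
    q=(k[:,0,:]+.5)/S-.5+[x0,y0]
    W=np.array([bp(n,u,v,.034)[:2] for u,v in q])*1000
    r=cv2.minAreaRect(W.astype(np.float32))
    A=cv2.contourArea(W.astype(np.float32));mo=cv2.moments(W.astype(np.float32))
    cx,cy=mo['m10']/A,mo['m01']/A
    ang=.5*np.degrees(np.arctan2(2*mo['mu11'],mo['mu20']-mo['mu02']))
    print(nm,n,"rect",np.round(r[0],1),np.round(r[1],1),round(r[2],1),"mom",abs(A).__round__(0),round(abs(cx),1),round(cy,1),"ang",round(ang,1))
    cv2.drawContours(big,[k],-1,(0,0,255),1);cv2.imwrite(f"pics/seg_{nm}_{n}.png",big)
```

```text
orange top rect [ 453.6 -119.7] [41.8 26.5] 23.5 mom 1041.0 453.5 -119.6 ang 24.2
orange side rect [ 452.8 -122.9] [44.7 34.2] 23.5 mom 1421.0 452.8 -123.0 ang 29.6
blue top rect [ 442.8 -306.8] [27.2 43.2] 53.6 mom 1107.0 442.9 -306.8 ang -37.6
blue side rect [ 441.9 -310.6] [30.1 45.2] 53.8 mom 1277.0 441.9 -310.4 ang -40.7
```

```bash
python3 -c "
from go import *
rep(.40,-.10,.02,95.5)"
```

```text
t9.5 p [0.5845 0.0821 0.138 ] yaw95.52 tilt0.44 F [0.7 0.6 2.8] op0.0002 q6 -0.16
target [ 0.4  -0.1   0.02] tool delta units [-4.08 -5.05  2.91] turn after 0.0
```

Call:
{"method": "apply_moves", "body": {"steps": [[[-0.68, -0.84, 0], 0, 0], [[-0.68, -0.84, 0], 0, 0], [[-0.68, -0.84, 0], 0, 0], [[-0.68, -0.84, 0.4], 0, 0], [[-0.68, -0.84, 0.7], 0, 0], [[-0.68, -0.85, 0.8], 0, 0], [[0, 0, 0.7], 0, 0], [[0, 0, 0.3], 0, 0], [[0, 0, 0], 0, 0], [[0, 0, 0], 0, 0]]}}

```text
t: 10.5
eef_pos: [0.4004, -0.0961, 0.0198]
ee_rot: [0.672, 0.74, 0.0, -0.0]
ft_force: [0.0, 0.1, -0.1]
opening: 0.0007
```

```bash
python3 -c "
from go import *
rep()
snap('side','s8.png',200,160,400,320,4)"
```

```text
t10.5 p [ 0.4004 -0.0961  0.0198] yaw95.53 tilt0.02 F [ 0.   0.1 -0.1] op0.0007 q6 -0.62
```

View pics/s8.png

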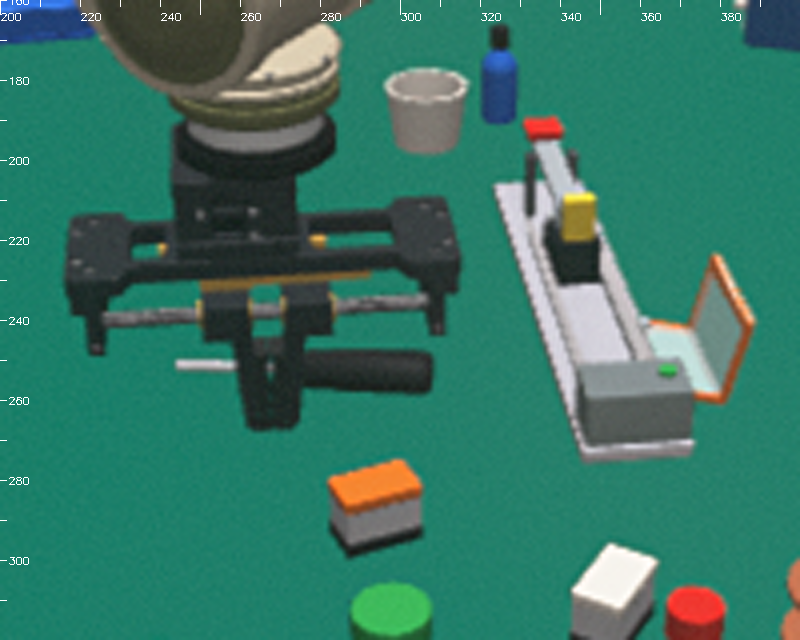

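Call:
{"method": "apply_moves", "body": {"steps": [[[0, 0, 0.4], 0, 0], [[0, 0, 0.3], 0, 0], [[0, 0, 0.1], 0, 0], [[0, 0, 0.05], 0, 0], [[0, 0, 0], 0, 0]]}}

```text
t: 11.05
eef_pos: [0.4007, -0.096, -0.0138]
ee_rot: [0.672, 0.741, 0.0, 0.0]
ft_force: [1.2, 0.5, -0.2]
opening: 0.0002
```

Call:
{"method": "apply_moves", "body": {"steps": [[[0, 0, 0.05], 0, 0], [[0, 0, 0], 0, 0]]}}

```text
t: 11.25
eef_pos: [0.4006, -0.0959, -0.0161]
ee_rot: [0.672, 0.741, 0.0, 0.0]
ft_force: [-0.2, 0.7, -0.8]
opening: 0.0003
```

Call:
{"method": "apply_moves", "body": {"steps": [[[0, 0, 0.1], 0, 0], [[0, 0, 0.1], 0, 0], [[0, 0, 0.1], 0, 0], [[0, 0, 0], 0, 0]]}}

```text
t: 11.65
eef_pos: [0.4001, -0.0957, -0.0288]
ee_rot: [0.672, 0.74, -0.0, -0.001]
ft_force: [0.4, 0.1, -0.5]
opening: 0.0003
```

Call:
{"method": "apply_moves", "body": {"steps": [[[0, 0, 0.05], 0, 0], [[0, 0, 0.05], 0, 0], [[0, 0, 0], 0, 0]]}}

```text
t: 11.95
eef_pos: [0.4003, -0.0958, -0.0325]
ee_rot: [0.672, 0.74, -0.0, -0.0]
ft_force: [0.5, -0.2, 0.2]
opening: 0.0005
```

Call:
{"method": "apply_moves", "body": {"steps": [[[0, 0, 0.04], 0, 0], [[0, 0, 0], 0, 0]]}}

```text
t: 12.15
eef_pos: [0.4003, -0.0959, -0.034]
ee_rot: [0.672, 0.74, -0.0, -0.0]
ft_force: [0.2, -0.2, 1.0]
opening: 0.0004
```

Call:
{"method": "apply_moves", "body": {"steps": [[[0, 0, 0.04], 0, 0], [[0, 0, 0], 0, 0]]}}

```text
t: 12.35
eef_pos: [0.4005, -0.0959, -0.0354]
ee_rot: [0.672, 0.741, 0.0, 0.0]
ft_force: [-1.1, -0.4, 3.1]
opening: 0.0005
```

Call:
{"method": "apply_moves", "body": {"steps": [[[0, 0, 0.04], 0, 0], [[0, 0, 0], 0, 0]]}}

```text
t: 12.55
eef_pos: [0.4005, -0.0959, -0.0355]
ee_rot: [0.672, 0.741, -0.0, 0.0]
ft_force: [-10.3, 3.0, 35.5]
opening: 0.0006
```

Bench contact found: reported z = −0.0354 means true tip height 0, so I'll correct by 35.4 mm.

Call:
{"method": "apply_moves", "body": {"steps": [[[0, 0, -0.4], 0, 0], [[0, 0, -1], 0, 0.65], [[0, 0, -0.6], 1, 0.65], [[0, 0, 0], 1, 0.65], [[0, 0, 0], 1, 0.65], [[0, 0, 0], 1, 0.65], [[0, 0, 0], 1, 0.65], [[0, 0, 0], 1, 0.65], [[0, 0, 0], 1, 0.65], [[0, 0, 0], 1, 0.65]]}}

```text
t: 13.55
eef_pos: [0.4004, -0.0958, 0.0428]
ee_rot: [0.886, 0.464, -0.0, -0.0]
ft_force: [-0.7, 0.8, 0.2]
opening: 0.0575
```

Call:
{"method": "apply_moves", "body": {"steps": [[[0, 0, 0], 1, 0.65], [[0, 0, 0], 1, 0.65], [[0, 0, 0], 1, 0.65], [[0, 0, 0], 1, 0.65], [[0, 0, 0], 1, 0.65], [[0, 0, 0], 1, 0.65], [[0, 0, 0], 0.1, 0.65], [[0, 0, 0], 0, 0.65]]}}

```text
t: 14.35
eef_pos: [0.4004, -0.0959, 0.0429]
ee_rot: [0.976, 0.218, -0.0, -0.0]
ft_force: [0.0, -0.0, -0.3]
opening: 0.0576
```

```bash
sed -i '1a D=.0354' go.py; python3 -c "
from go import *
rep(.4532,-.1207,.016-D,25)"
```

```text
t14.3 p [ 0.4004 -0.0959  0.0429] yaw25.16 tilt0.00 F [ 0.  -0.  -0.3] op0.0576 q6 0.61
target [ 0.4532 -0.1207 -0.0194] tool delta units [0.93 1.12 1.56] turn after 0.03
```

Call:
{"method": "apply_moves", "body": {"steps": [[[0.5, 0.56, 0], 0, 0.65], [[0.43, 0.56, 0], 0, 0.65], [[0, 0, 0], 0, 0.65], [[0, 0, 0], 0, 0.65]]}}

```text
t: 14.75
eef_pos: [0.4526, -0.1204, 0.0425]
ee_rot: [0.976, 0.218, -0.0, -0.0]
ft_force: [0.3, 0.1, -0.8]
opening: 0.0573
```

```bash
python3 -c "
from go import *
rep(.4532,-.1207,.016-D,25)
snap('side','s9.png',220,190,360,310,5)"
```

```text
t14.8 p [ 0.4526 -0.1204  0.0425] yaw25.12 tilt0.07 F [ 0.3  0.1 -0.8] op0.0573 q6 0.62
target [ 0.4532 -0.1207 -0.0194] tool delta units [0.01 0.01 1.55] turn after 0.02
```

View pics/s9.png

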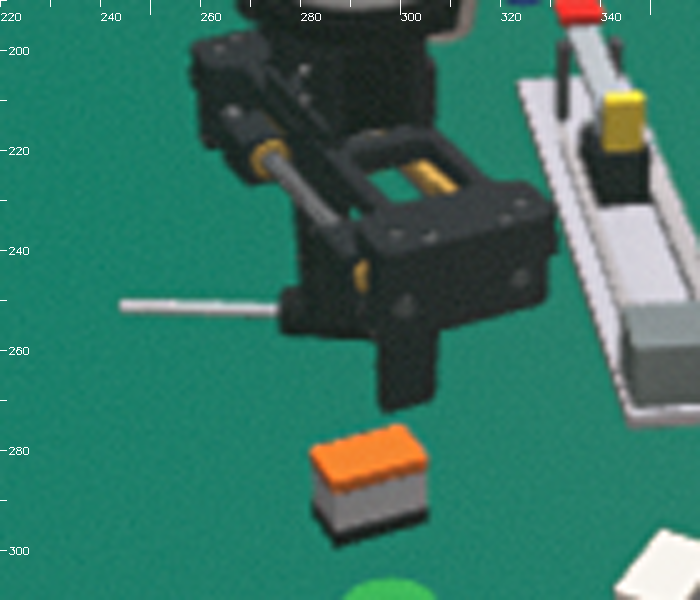

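Call:
{"method": "apply_moves", "body": {"steps": [[[0, 0, 0.5], 0, 0.65], [[0, 0, 0.5], 0, 0.65], [[0, 0, 0.4], 0, 0.65], [[0, 0, 0.15], 0, 0.65], [[0, 0, 0], 0, 0.65], [[0, 0, 0], 0, 0.65]]}}

```text
t: 15.4
eef_pos: [0.4532, -0.1208, -0.0184]
ee_rot: [0.976, 0.217, 0.0, 0.0]
ft_force: [1.4, 0.7, -0.5]
opening: 0.0574
```

```bash
python3 -c "
from go import *
rep(.4532,-.1207,.016-D,25)
snap('side','s10.png',220,190,360,310,5)"
```

```text
t15.4 p [ 0.4532 -0.1208 -0.0184] yaw25.06 tilt0.04 F [ 1.4  0.7 -0.5] op0.0574 q6 0.62
target [ 0.4532 -0.1207 -0.0194] tool delta units [ 0.   -0.    0.02] turn after 0.01
```

View pics/s10.png

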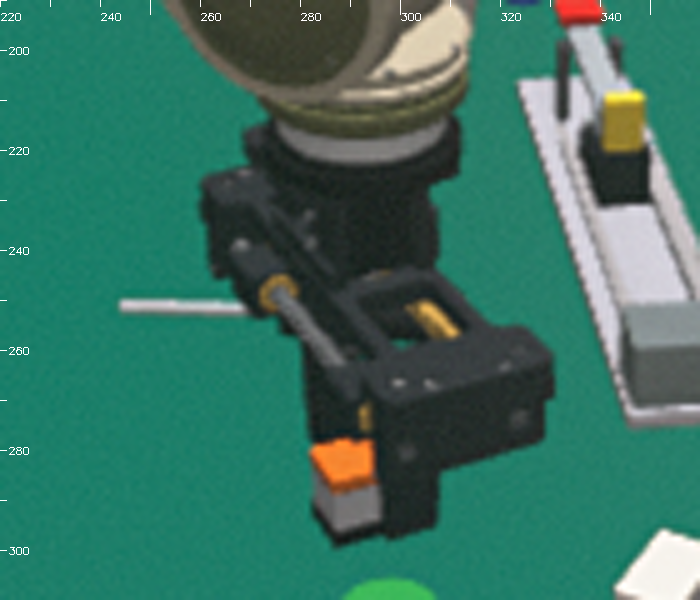

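Call:
{"method": "apply_moves", "body": {"steps": [[[0, 0, 0], 0, 0.25], [[0, 0, 0], 0, 0.2], [[0, 0, 0], 0, 0.2], [[0, 0, 0], 0, 0.2], [[0, 0, 0], 0, 0.2], [[0, 0, 0], 0, 0.2]], "force": 20}}

```text
t: 16.05
eef_pos: [0.4531, -0.1207, -0.019]
ee_rot: [0.976, 0.217, 0.0, 0.0]
ft_force: [-0.0, 0.9, 1.9]
opening: 0.0258
```

Call:
{"method": "apply_moves", "body": {"steps": [[[0, 0, -0.1], 0, 0.2], [[0, 0, -0.3], 0, 0.2], [[0, 0, -0.6], 0, 0.2], [[0, 0, -0.6], 0, 0.2], [[0, 0, -0.4], 0, 0.2]]}}

```text
t: 16.55
eef_pos: [0.4536, -0.121, 0.0633]
ee_rot: [0.976, 0.217, 0.001, 0.001]
ft_force: [0.0, -0.5, -0.8]
opening: 0.0259
```

```bash
python3 -c "
from go import *
repm(0,-104,.05-D,95.6)
snap('side','s11.png',220,170,360,310,5)"
```

```text
t16.6 p [ 0.4536 -0.121   0.0633] yaw25.05 tilt0.13 F [ 0.  -0.5 -0.8] op0.0259 q6 0.62
target [0.5896 0.0035 0.0146] tool delta units [ 4.4  -1.38  1.22] turn after -14.11
```

View pics/s11.png

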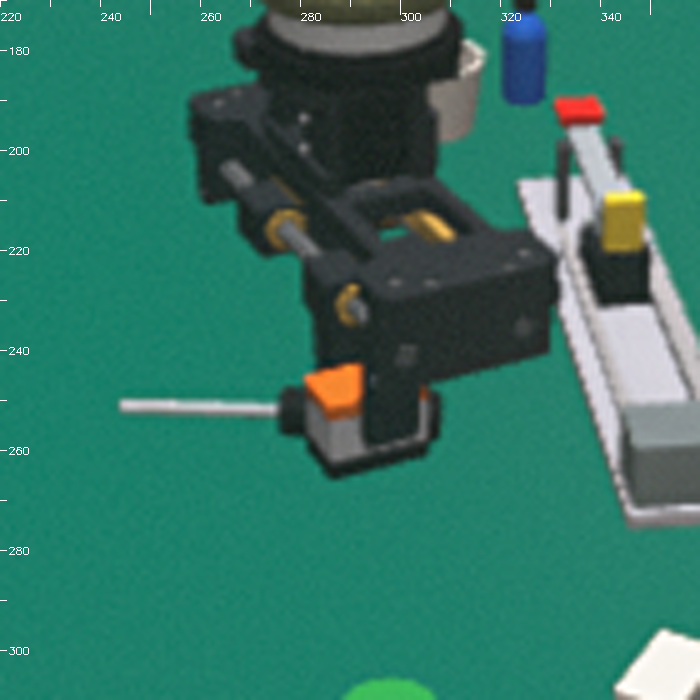

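Call:
{"method": "apply_moves", "body": {"steps": [[[0, 0, 0], -1, 0.2], [[0, 0, 0], -1, 0.2], [[0, 0, 0], -1, 0.2], [[0, 0, 0], -1, 0.2], [[0, 0, 0], -1, 0.2], [[0, 0, 0], -1, 0.2], [[0, 0, 0], -1, 0.2], [[0, 0, 0], -1, 0.2], [[0, 0, 0], -1, 0.2], [[0, 0, 0], -1, 0.2]]}}

```text
t: 17.6
eef_pos: [0.453, -0.1207, 0.061]
ee_rot: [0.792, 0.611, -0.0, -0.0]
ft_force: [0.0, -0.4, -0.4]
opening: 0.0259
```

Call:
{"method": "apply_moves", "body": {"steps": [[[0, 0, 0], -1, 0.2], [[0, 0, 0], -1, 0.2], [[0, 0, 0], -1, 0.2], [[0, 0, 0], -1, 0.2], [[0.5, 0.6, 0], -0.1, 0.2], [[0.6, 0.8, 0], 0, 0.2], [[0.6, 0.8, 0], 0, 0.2], [[0.6, 0.8, 0], 0, 0.2], [[0.4, 0.6, 0], 0, 0.2], [[0, 0, 0], 0, 0.2]]}}

```text
t: 18.6
eef_pos: [0.5877, 0.0027, 0.0607]
ee_rot: [0.671, 0.741, 0.0, 0.0]
ft_force: [-0.4, -0.7, -0.5]
opening: 0.026
```

```bash
python3 -c "
from go import *
repm(0,-104,.05-D,95.6);where()
snap('side','s12.png',300,160,400,280,5)"
```

```text
t18.6 p [0.5877 0.0027 0.0607] yaw95.71 tilt0.05 F [-0.4 -0.7 -0.5] op0.0260 q6 -0.29
target [0.5896 0.0035 0.0146] tool delta units [0.02 0.05 1.15] turn after 0.02
mag frame [  -2.  -104.6   60.7]
```

View pics/s12.png

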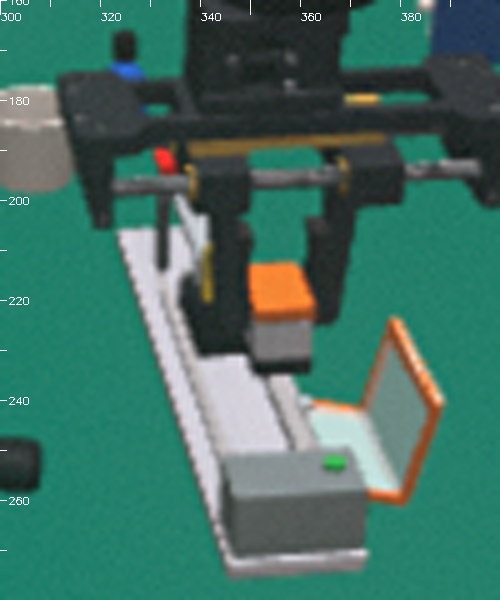

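Call:
{"method": "apply_moves", "body": {"steps": [[[0.02, 0.05, 0.4], 0, 0.2], [[0, 0, 0.4], 0, 0.2], [[0, 0, 0.3], 0, 0.2], [[0, 0, 0.2], 0, 0.2], [[0, 0, 0], 0, 0.2], [[0, 0, 0], 0, 0.2]]}}

```text
t: 19.25
eef_pos: [0.5882, 0.0012, 0.0094]
ee_rot: [0.672, 0.74, 0.0, 0.0]
ft_force: [0.4, 1.7, 0.3]
opening: 0.0257
```

```bash
python3 -c "
from go import *
repm(0,-104,.026-D,95.6);where()
snap('side','s13.png',320,200,400,280,7)"
```

```text
t19.2 p [0.5882 0.0012 0.0094] yaw95.53 tilt0.03 F [0.4 1.7 0.3] op0.0257 q6 -0.29
target [ 0.5896  0.0035 -0.0094] tool delta units [0.05 0.04 0.47] turn after -0.01
mag frame [  -1.6 -106.1    9.4]
```

View pics/s13.png

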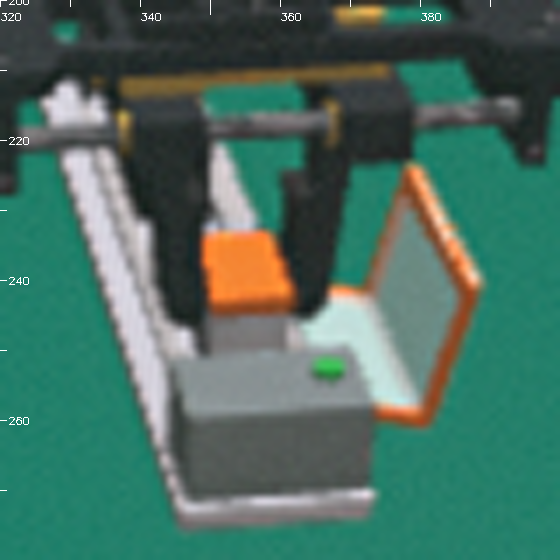

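```bash
python3 -c "
from go import *
for mx in(-13,13):
  for my in(-127,-85):
    print(mx,my,(pj('side',[*mw(mx,my),.0624])[0]+.5-[320,200])*7)
for mx in(-30,30): print(mx,(pj('side',[*mw(mx,-165),.045])[0]+.5-[320,200])*7)
"
```

```text
-13 -127 [219.26372432 302.10680917]
-13 -85 [193.95041318 236.47980215]
13 -127 [300.36093984 296.9890272 ]
13 -85 [272.35813392 231.70991884]
-30 [186.46756109 417.33499768]
30 [377.8785752  404.52368677]
```

Call:
{"method": "apply_moves", "body": {"steps": [[[0.16, 0.06, 0], 0, 0.2], [[0, 0, 0], 0, 0.2], [[0, 0, 0], 0, 0.2]]}}

```text
t: 19.6
eef_pos: [0.59, 0.0084, 0.0092]
ee_rot: [0.672, 0.741, 0.0, 0.0]
ft_force: [0.6, 0.2, -0.5]
opening: 0.026
```

```bash
python3 -c "
from go import *
repm(0,-104,.026-D,95.6);where()
snap('side','s14.png',320,200,400,280,7)"
```

```text
t19.6 p [0.59   0.0084 0.0092] yaw95.58 tilt0.02 F [ 0.6  0.2 -0.5] op0.0260 q6 -0.28
target [ 0.5896  0.0035 -0.0094] tool delta units [-0.12 -0.02  0.46] turn after -0.0
mag frame [  0.8 -99.2   9.2]
```

View pics/s14.png

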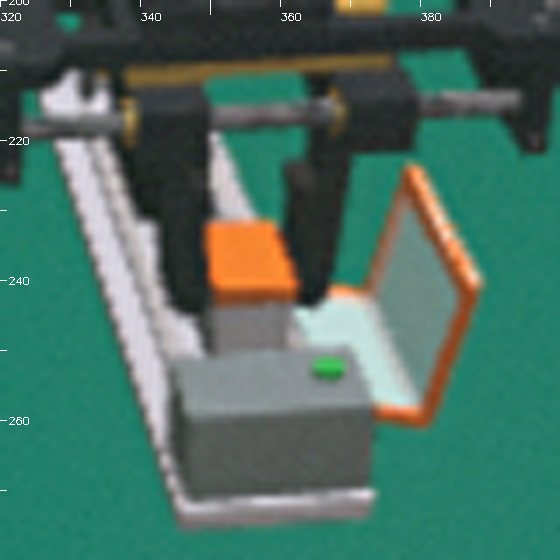

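Call:
{"method": "apply_moves", "body": {"steps": [[[0, 0, 0.1], 0, 0.2], [[0, 0, 0.1], 0, 0.2], [[0, 0, 0.05], 0, 0.2], [[0, 0, 0], 0, 0.2]]}}

```text
t: 20.05
eef_pos: [0.5896, 0.0081, -0.0016]
ee_rot: [0.672, 0.74, -0.0, -0.0]
ft_force: [-0.1, 0.0, 0.6]
opening: 0.0256
```

Call:
{"method": "apply_moves", "body": {"steps": [[[0, 0, 0.05], 0, 0.2], [[0, 0, 0.05], 0, 0.2], [[0, 0, 0.04], 0, 0.2], [[0, 0, 0], 0, 0.2]]}}

```text
t: 20.45
eef_pos: [0.5898, 0.0081, -0.0069]
ee_rot: [0.672, 0.74, -0.0, -0.0]
ft_force: [-0.4, 0.3, -0.2]
opening: 0.0257
```

```bash
python3 -c "
from go import *
repm(0,-104,.026-D,95.6);where()
snap('side','s15.png',320,200,400,280,7)"
```

```text
t20.4 p [ 0.5898  0.0081 -0.0069] yaw95.55 tilt0.02 F [-0.4  0.3 -0.2] op0.0257 q6 -0.28
target [ 0.5896  0.0035 -0.0094] tool delta units [-0.11 -0.01  0.06] turn after -0.01
mag frame [  0.6 -99.4  -6.9]
```

View pics/s15.png

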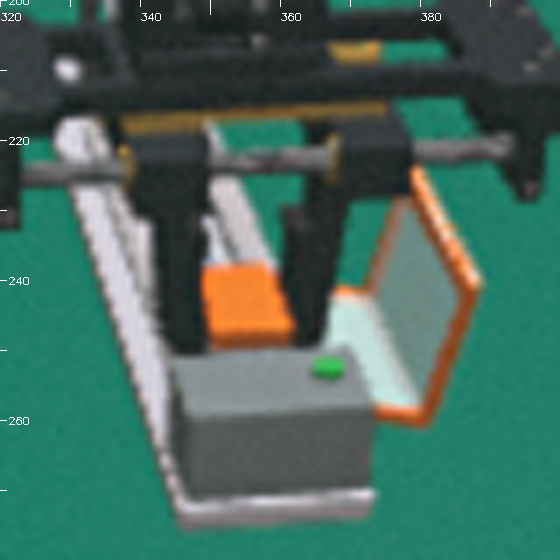

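Call:
{"method": "apply_moves", "body": {"steps": [[[0, 0, 0.03], 0, 0.2], [[0, 0, 0], 0, 0.2], [[0, 0, 0], 0, 0.2]]}}

```text
t: 20.8
eef_pos: [0.5899, 0.0081, -0.0078]
ee_rot: [0.672, 0.74, 0.0, 0.0]
ft_force: [-0.1, 0.4, -1.2]
opening: 0.0259
```

Call:
{"method": "apply_moves", "body": {"steps": [[[0, 0, 0.03], 0, 0.2], [[0, 0, 0], 0, 0.2], [[0, 0, 0], 0, 0.2]]}}

```text
t: 21.1
eef_pos: [0.59, 0.0081, -0.0089]
ee_rot: [0.672, 0.741, 0.0, 0.0]
ft_force: [0.0, -0.6, 1.2]
opening: 0.026
```

Call:
{"method": "apply_moves", "body": {"steps": [[[0, 0, 0], 0, 0.4], [[0, 0, 0], 0, 0.42], [[0, 0, 0], 0, 0.42], [[0, 0, -0.2], 0, 0.42], [[0, 0, -0.5], 0, 0.42], [[0, 0, -0.6], 0, 0.42], [[0, 0, -0.6], 0, 0.65], [[0, 0, 0], -1, 0.65], [[0, 0, 0], -1, 0.65], [[0, 0, 0], -1, 0.65]]}}

```text
t: 22.1
eef_pos: [0.59, 0.0081, 0.0677]
ee_rot: [0.568, 0.823, 0.0, 0.0]
ft_force: [-0.7, 0.2, -0.1]
opening: 0.0571
```

Call:
{"method": "apply_moves", "body": {"steps": [[[0, 0, 0], -1, 0.65], [[0, 0, 0], -1, 0.65], [[0, 0, 0], -1, 0.65], [[0, 0, 0], -1, 0.65], [[0, 0, 0], -1, 0.65], [[0, 0, 0], -1, 0.65], [[0, 0, 0], -0.35, 0.65], [[0, 0, 0], 0, 0.65]]}}

```text
t: 22.9
eef_pos: [0.59, 0.0081, 0.0675]
ee_rot: [0.323, 0.946, 0.0, 0.0]
ft_force: [-0.4, 0.1, -0.3]
opening: 0.0571
```

```bash
python3 -c "
from go import *
rep(.4425,-.308,.06-D,142.4)
snap('side','s16.png',320,200,400,280,7)"
```

```text
t22.9 p [0.59   0.0081 0.0675] yaw142.30 tilt0.03 F [-0.4  0.1 -0.3] op0.0571 q6 -1.10
target [ 0.4425 -0.308   0.0246] tool delta units [-1.91 -8.51  1.07] turn after -0.02
```

View pics/s16.png

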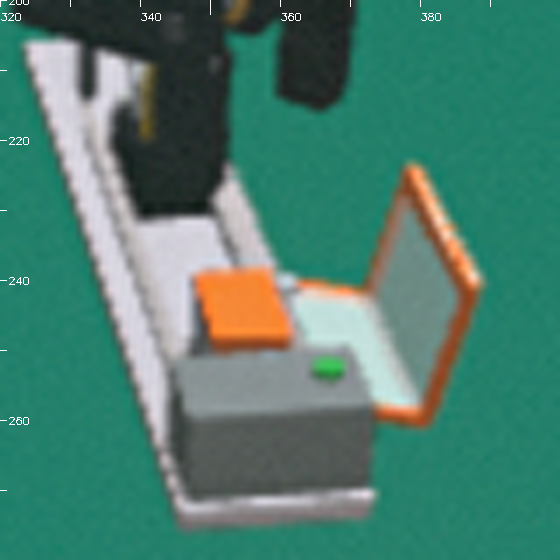

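Call:
{"method": "apply_moves", "body": {"steps": [[[-0.19, -0.85, 0], 0, 0.65], [[-0.19, -0.85, 0], 0, 0.65], [[-0.19, -0.85, 0], 0, 0.65], [[-0.19, -0.85, 0], 0, 0.65], [[-0.19, -0.85, 0], 0, 0.65], [[-0.19, -0.85, 0], 0, 0.65], [[-0.19, -0.85, 0], 0, 0.65], [[-0.19, -0.85, 0.2], 0, 0.65], [[-0.19, -0.85, 0.4], 0, 0.65], [[-0.2, -0.86, 0.4], 0, 0.65]]}}

```text
t: 23.95
eef_pos: [0.4416, -0.3093, 0.027]
ee_rot: [0.324, 0.946, -0.0, 0.001]
ft_force: [-0.0, 0.4, -0.3]
opening: 0.0575
```

Call:
{"method": "apply_moves", "body": {"steps": [[[0, 0, 0], 0, 0.65], [[0, 0, 0], 0, 0.65]]}}

```text
t: 24.15
eef_pos: [0.442, -0.308, 0.027]
ee_rot: [0.324, 0.946, 0.0, -0.0]
ft_force: [0.3, 0.6, 0.4]
opening: 0.0571
```

```bash
python3 -c "
from go import *
rep(.4425,-.308,.016-D,142.4)
snap('side','s17.png',200,240,360,400,4)"
```

```text
t24.1 p [ 0.442 -0.308  0.027] yaw142.18 tilt0.03 F [0.3 0.6 0.4] op0.0571 q6 -1.74
target [ 0.4425 -0.308  -0.0194] tool delta units [-0.01  0.01  1.16] turn after -0.04
```

View pics/s17.png

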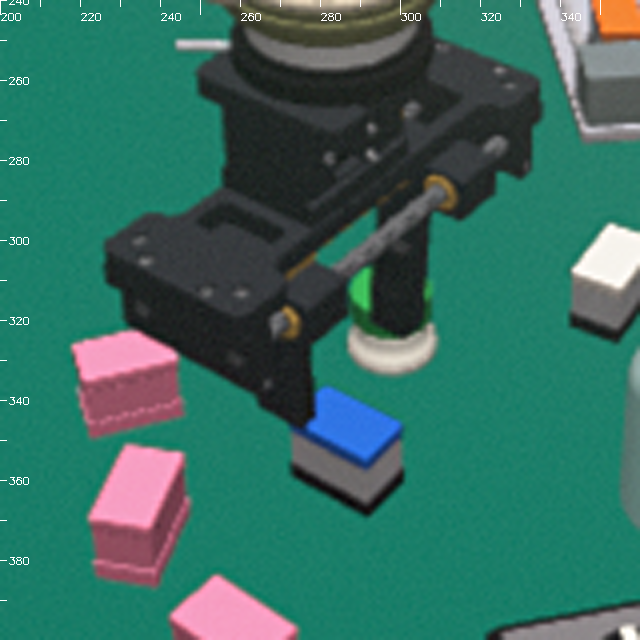

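Call:
{"method": "apply_moves", "body": {"steps": [[[0, 0, 0.4], 0, 0.65], [[0, 0, 0.4], 0, 0.65], [[0, 0, 0.25], 0, 0.65], [[0, 0, 0.1], 0, 0.65], [[0, 0, 0], 0, 0.65], [[0, 0, 0], 0, 0.3], [[0, 0, 0], 0, 0.2], [[0, 0, 0], 0, 0.2], [[0, 0, 0], 0, 0.2], [[0, 0, 0], 0, 0.2]]}}

```text
t: 25.2
eef_pos: [0.4422, -0.3081, -0.0188]
ee_rot: [0.323, 0.946, -0.0, 0.0]
ft_force: [-1.2, 0.4, 1.9]
opening: 0.0258
```

```bash
python3 -c "
from go import *
rep(.4425,-.308,.016-D,142.4)"
```

```text
t25.2 p [ 0.4422 -0.3081 -0.0188] yaw142.29 tilt0.02 F [-1.2  0.4  1.9] op0.0258 q6 -1.74
target [ 0.4425 -0.308  -0.0194] tool delta units [-0.01  0.01  0.01] turn after -0.02
```

Call:
{"method": "apply_moves", "body": {"steps": [[[0, 0, -0.1], 0, 0.2], [[0, 0, -0.3], 0, 0.2], [[0, 0, -0.6], 0, 0.2], [[0, 0, -0.6], 0, 0.2], [[0, 0, -0.6], 0, 0.2], [[0, 0, 0], 0, 0.2]]}}

```text
t: 25.8
eef_pos: [0.4434, -0.3092, 0.0726]
ee_rot: [0.323, 0.946, -0.002, 0.003]
ft_force: [-0.8, -0.3, -0.5]
opening: 0.0258
```

```bash
python3 -c "
from go import *
rep(.4425,-.308,.016-D,142.4)
snap('side','s18.png',200,200,360,360,4)"
```

```text
t25.8 p [ 0.4434 -0.3092  0.0726] yaw142.30 tilt0.36 F [-0.8 -0.3 -0.5] op0.0258 q6 -1.74
target [ 0.4425 -0.308  -0.0194] tool delta units [0.05 0.01 2.3 ] turn after -0.02
```

View pics/s18.png

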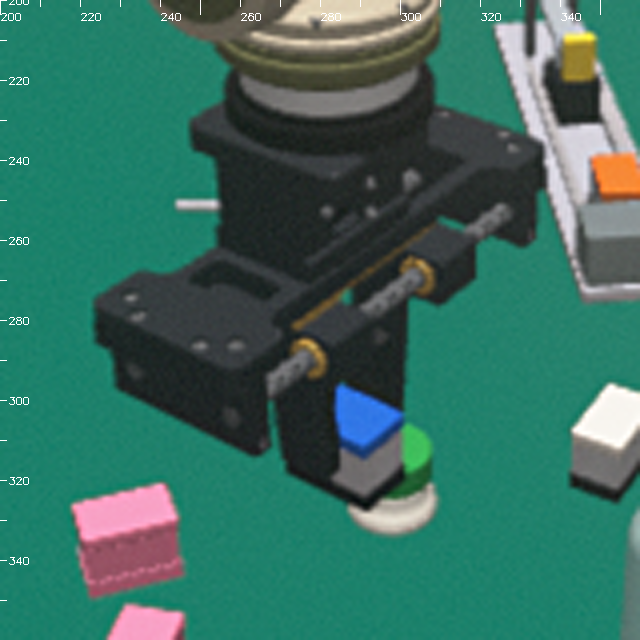

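Call:
{"method": "apply_moves", "body": {"steps": [[[0, 0, 0], 1, 0.2], [[0, 0, 0], 1, 0.2], [[0, 0, 0], 1, 0.2], [[0, 0, 0], 1, 0.2], [[0, 0, 0], 1, 0.2], [[0, 0, 0], 1, 0.2], [[0, 0, 0], 1, 0.2], [[0, 0, 0], 1, 0.2], [[0, 0, 0], 1, 0.2], [[0, 0, 0], 0.35, 0.2]]}}

```text
t: 26.85
eef_pos: [0.4416, -0.3074, 0.0678]
ee_rot: [0.673, 0.74, 0.0, -0.001]
ft_force: [-0.1, 0.2, -0.3]
opening: 0.0258
```

```bash
python3 -c "
from go import *
repm(0,-53,.05-D,95.6)"
```

```text
t26.9 p [ 0.4416 -0.3074  0.0678] yaw95.38 tilt0.12 F [-0.1  0.2 -0.3] op0.0258 q6 -0.92
target [0.5847 0.0543 0.0146] tool delta units [8.66 4.41 1.34] turn after -0.04
```

Call:
{"method": "apply_moves", "body": {"steps": [[[0.6, 0.3, 0], -0.04, 0.2], [[0.9, 0.45, 0], 0, 0.2], [[0.9, 0.45, 0], 0, 0.2], [[0.9, 0.45, 0], 0, 0.2], [[0.9, 0.45, 0], 0, 0.2], [[0.9, 0.45, 0], 0, 0.2], [[0.9, 0.45, 0], 0, 0.2], [[0.9, 0.45, 0], 0, 0.2], [[0.9, 0.45, 0], 0, 0.2], [[0.6, 0.35, 0], 0, 0.2]]}}

```text
t: 27.85
eef_pos: [0.5774, 0.0459, 0.0677]
ee_rot: [0.67, 0.742, -0.0, -0.001]
ft_force: [0.5, 0.4, -0.5]
opening: 0.0262
```

Call:
{"method": "apply_moves", "body": {"steps": [[[0.26, 0.16, 0.4], 0, 0.2], [[0, 0, 0.4], 0, 0.2], [[0, 0, 0.2], 0, 0.2], [[0, 0, 0], 0, 0.2], [[0, 0, 0], 0, 0.2]]}}

```text
t: 28.35
eef_pos: [0.5831, 0.054, 0.0291]
ee_rot: [0.671, 0.741, 0.0, 0.0]
ft_force: [-0.2, 0.2, -0.4]
opening: 0.0259
```

```bash
python3 -c "
from go import *
repm(0,-53,.045-D,95.6);where()
snap('side','s19.png',320,180,400,280,7)
for mx in(-13,13):
  for my in(-74,-32):
    print(mx,my,(pj('side',[*mw(mx,my),ctrl.read_state()['eef_pos'][2]+.0188+.034])[0]+.5-[320,180])*7)
"
```

```text
t28.4 p [0.5831 0.054  0.0291] yaw95.72 tilt0.00 F [-0.2  0.2 -0.4] op0.0259 q6 -0.21
target [0.5847 0.0543 0.0096] tool delta units [0.   0.04 0.49] turn after 0.02
mag frame [ -1.6 -53.1  29.1]
-13 -74 [190.07710831 306.71841185]
-13 -32 [166.54023871 247.66688958]
13 -74 [268.56311251 302.12944902]
13 -32 [242.50433479 243.38040306]
```

View pics/s19.png

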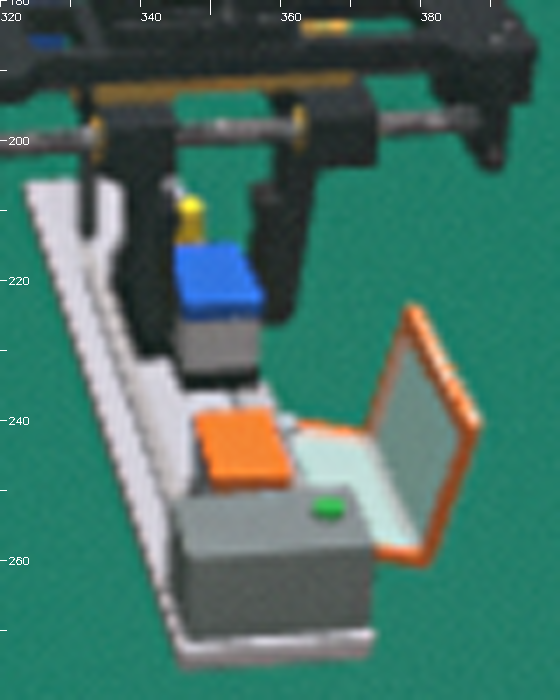

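Call:
{"method": "apply_moves", "body": {"steps": [[[0, 0.06, 0.2], 0, 0.2], [[0, 0, 0.2], 0, 0.2], [[0, 0, 0.15], 0, 0.2], [[0, 0, 0.1], 0, 0.2], [[0, 0, 0.05], 0, 0.2], [[0, 0, 0], 0, 0.2]]}}

```text
t: 29.0
eef_pos: [0.5853, 0.0546, 0.0007]
ee_rot: [0.671, 0.742, -0.0, -0.0]
ft_force: [-0.4, -0.0, -0.2]
opening: 0.0254
```

Call:
{"method": "apply_moves", "body": {"steps": [[[0, 0, 0.05], 0, 0.2], [[0, 0, 0.05], 0, 0.2], [[0, 0, 0.04], 0, 0.2], [[0, 0, 0], 0, 0.2]]}}

```text
t: 29.4
eef_pos: [0.5853, 0.0546, -0.0049]
ee_rot: [0.671, 0.742, -0.0, -0.0]
ft_force: [-0.0, -0.1, 0.5]
opening: 0.0259
```

```bash
python3 -c "
from go import *
repm(0,-53,-.0085,95.6);where()"
```

```text
t29.4 p [ 0.5853  0.0546 -0.0049] yaw95.75 tilt0.02 F [-0.  -0.1  0.5] op0.0259 q6 -0.21
target [ 0.5847  0.0543 -0.0085] tool delta units [-0.01 -0.02  0.09] turn after 0.03
mag frame [  0.7 -52.7  -4.9]
```

Call:
{"method": "apply_moves", "body": {"steps": [[[0, 0, 0.05], 0, 0.2], [[0, 0, 0.04], 0, 0.2], [[0, 0, 0], 0, 0.2], [[0, 0, 0], 0, 0.2]]}}

```text
t: 29.8
eef_pos: [0.5854, 0.0546, -0.0083]
ee_rot: [0.671, 0.742, -0.0, -0.0]
ft_force: [-0.6, -0.1, -1.2]
opening: 0.0258
```

```bash
python3 -c "
from go import *
repm(0,-53,-.0085,95.6);where()"
```

```text
t29.8 p [ 0.5854  0.0546 -0.0083] yaw95.75 tilt0.00 F [-0.6 -0.1 -1.2] op0.0258 q6 -0.21
target [ 0.5847  0.0543 -0.0085] tool delta units [-0.01 -0.02  0.01] turn after 0.03
mag frame [  0.8 -52.7  -8.3]
```

Call:
{"method": "apply_moves", "body": {"steps": [[[0, 0, 0], 0, 0.4], [[0, 0, 0], 0, 0.42], [[0, 0, 0], 0, 0.42], [[0, 0, -0.2], 0, 0.42], [[0, 0, -0.5], 0, 0.42], [[0, 0, -0.6], 0, 0.42], [[0, 0, -0.6], 0, 0.2], [[0, 0, -0.6], 0, 0], [[0, 0, 0], 0, 0], [[0, 0, 0], 0, 0]]}}

```text
t: 30.8
eef_pos: [0.5853, 0.0546, 0.0918]
ee_rot: [0.671, 0.742, 0.0, 0.0]
ft_force: [0.3, 0.6, -0.2]
opening: 0.0074
```

```bash
python3 -c "
from go import *
repm(0,151,.09-D,95.6);where()
snap('side','s20.png',320,180,400,280,7)"
```

```text
t30.8 p [0.5853 0.0546 0.0918] yaw95.75 tilt0.02 F [ 0.3  0.6 -0.2] op0.0074 q6 -0.21
target [0.5648 0.2573 0.0546] tool delta units [ 5.09 -0.    0.93] turn after 0.03
mag frame [  0.7 -52.7  91.8]
```

View pics/s20.png

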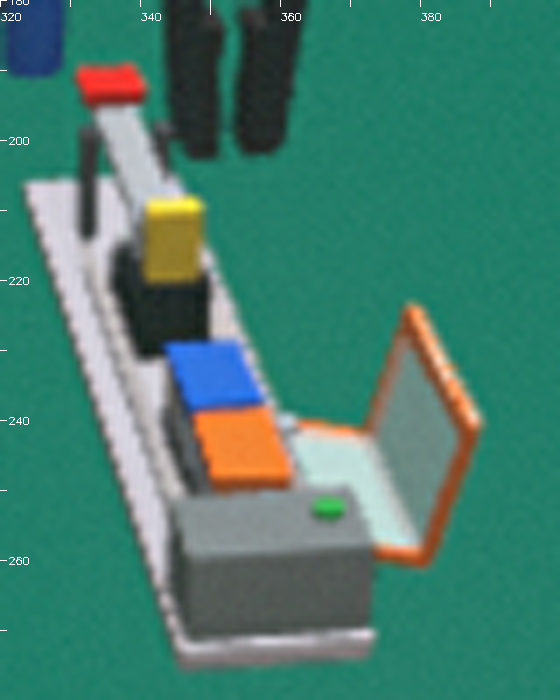

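Both modules stand in the track (blue at ~(350,234), orange ~(355,243)). Next, the latch pad.

Call:
{"method": "apply_moves", "body": {"steps": [[[0.7, 0, 0], 0, 0], [[0.9, 0, 0], 0, 0], [[0.9, 0, 0], 0, 0], [[0.9, 0, 0], 0, 0], [[0.9, 0, 0], 0, 0], [[0.79, 0, 0], 0, 0], [[0, 0, 0.4], 0, 0], [[0, 0, 0.5], 0, 0], [[0, 0, 0.4], 0, 0], [[0, 0, 0], 0, 0]]}}

```text
t: 31.85
eef_pos: [0.5631, 0.2567, 0.0363]
ee_rot: [0.671, 0.742, -0.003, -0.002]
ft_force: [0.6, -0.2, 0.2]
opening: 0.0005
```

```bash
python3 -c "
from go import *
repm(0,151,.06-D,95.6);where()
snap('side','s21.png',290,130,390,280,5)"
```

```text
t31.9 p [0.5631 0.2567 0.0363] yaw95.75 tilt0.36 F [ 0.6 -0.2  0.2] op0.0005 q6 0.14
target [0.5648 0.2573 0.0246] tool delta units [0.01 0.05 0.29] turn after 0.03
mag frame [ -1.7 150.6  36.3]
```

View pics/s21.png

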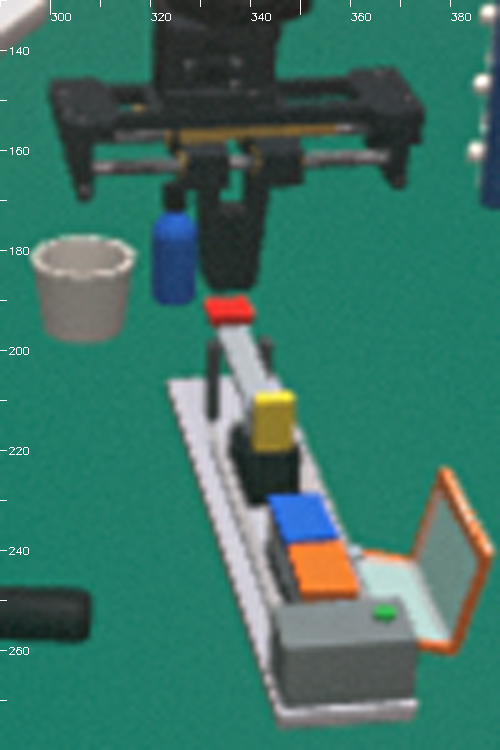

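Call:
{"method": "apply_moves", "body": {"steps": [[[0, 0.04, 0.15], 0, 0], [[0, 0, 0.14], 0, 0], [[0, 0, 0.07], 0, 0], [[0, 0, 0.07], 0, 0], [[0, 0, 0.07], 0, 0], [[0, 0, 0.04], 0, 0], [[0, 0, 0], 0, 0], [[0, 0, 0], 0, 0]]}}

```text
t: 32.7
eef_pos: [0.5669, 0.2584, 0.0189]
ee_rot: [0.671, 0.742, 0.001, -0.0]
ft_force: [-1.4, 5.7, 5.4]
opening: 0.0005
```

```bash
python3 -c "
from go import *
rep();where()
snap('side','s22.png',290,130,390,280,5)"
```

```text
t32.7 p [0.5669 0.2584 0.0189] yaw95.75 tilt0.13 F [-1.4  5.7  5.4] op0.0005 q6 0.14
mag frame [  2.3 151.9  18.9]
```

View pics/s22.png

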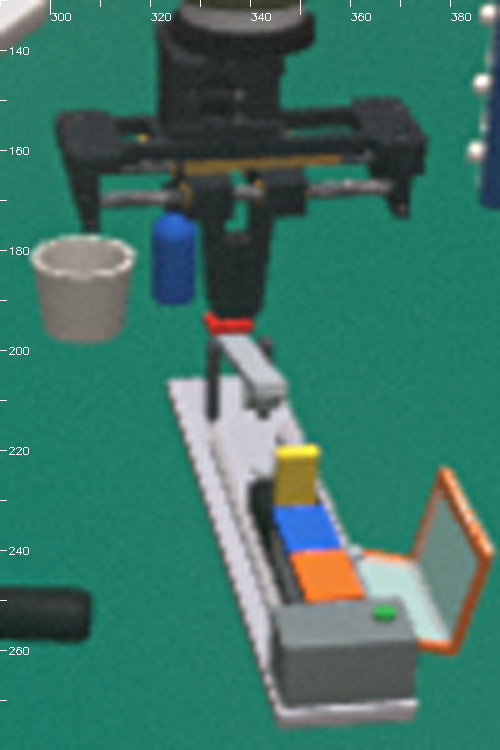

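Call:
{"method": "apply_moves", "body": {"steps": [[[0, 0, 0], 0, 0], [[0, 0, 0], 0, 0], [[0, 0, -0.2], 0, 0], [[0, 0, -0.6], 0, 0], [[0, 0, -0.8], 0, 0], [[0, 0, -0.8], 0, 0], [[0, 0, -0.4], 0, 0], [[0, 0, 0], 0, 0]]}}

```text
t: 33.55
eef_pos: [0.5677, 0.2573, 0.1328]
ee_rot: [0.671, 0.742, 0.002, 0.001]
ft_force: [-0.4, -0.4, -0.6]
opening: 0.0002
```

Run:
```python
from go import *
from scipy.optimize import least_squares
rep();where()
im=snap('side','s23.png',320,180,400,280,7)
def P(mx,my,z): return [*mw(mx,my),z/1000]
def c(th,x,y,z): # shut coords rel to magazine -> open
    rx,rz=x-26,z-18; a=th
    return P(26+rx*np.cos(a)+rz*np.sin(a),y,18-rx*np.sin(a)+rz*np.cos(a))
obs=[((378.3,223.7),-47),((387.3,239.3),-127)]
f=lambda p:np.concatenate([pj('side',c(p[0],-26,y,50))[0]-uv for uv,y in obs])
s=least_squares(f,[1.7]);print("theta",s.x,s.fun)
print('edge',c(s.x[0],-26,-87,52))
print('tab pred .054',(pj('side',P(0,-39,70))[0]+.5-[320,180])*7)
repm(110,-87,.135-D,5.6)
```

```text
t33.5 p [0.5677 0.2573 0.1328] yaw95.74 tilt0.27 F [-0.4 -0.4 -0.6] op0.0002 q6 0.14
mag frame [  3.  150.8 132.8]
theta [1.78344028] [-0.36845923 -0.23586692 -0.49335253  1.21252546]
edge [np.float64(0.657863172423573), np.float64(0.027266368870038957), np.float64(0.06165323836716138)]
tab pred .054 [206.99268744 287.46672185]
t33.6 p [0.5669 0.2571 0.1307] yaw95.74 tilt0.08 F [-0.3  0.8  0.2] op0.0008 q6 0.14
target [0.6975 0.0311 0.0996] tool delta units [-5.95  2.68  0.78] turn after 18.03
```

View pics/s23.png

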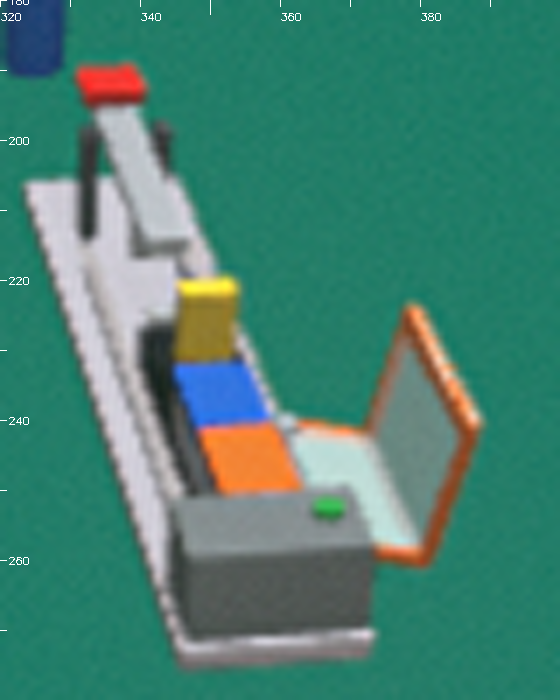

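Call:
{"method": "apply_moves", "body": {"steps": [[[-0.6, 0, 0], 0, 0], [[-0.9, 0, 0], 0, 0], [[-0.9, 0, 0], 0, 0], [[-0.9, 0, 0], 0, 0], [[-0.9, 0, 0], 0, 0], [[-0.9, 0, 0], 0, 0], [[-0.85, 0, 0], 0, 0], [[0, 0, 0], 1, 0], [[0, 0, 0], 1, 0], [[0, 0, 0], 1, 0]]}}

```text
t: 34.6
eef_pos: [0.5897, 0.0201, 0.1283]
ee_rot: [0.763, 0.646, -0.001, -0.001]
ft_force: [-0.5, 0.2, -0.2]
opening: 0.0004
```

Call:
{"method": "apply_moves", "body": {"steps": [[[0, 0, 0], 1, 0], [[0, 0, 0], 1, 0], [[0, 0, 0], 1, 0], [[0, 0, 0], 1, 0], [[0, 0, 0], 1, 0], [[0, 0, 0], 1, 0], [[0, 0, 0], 1, 0], [[0, 0, 0], 1, 0], [[0, 0, 0], 1, 0], [[0, 0, 0], 1, 0]]}}

```text
t: 35.6
eef_pos: [0.5897, 0.0204, 0.1283]
ee_rot: [0.965, 0.263, -0.001, -0.001]
ft_force: [0.2, -0.6, -1.0]
opening: 0.0003
```

Call:
{"method": "apply_moves", "body": {"steps": [[[0, 0, 0], 1, 0], [[0, 0, 0], 1, 0], [[0, 0, 0], 1, 0], [[0, 0, 0], 1, 0], [[0, 0, 0], 1, 0], [[0, 0, 0], 0, 0]]}}

```text
t: 36.2
eef_pos: [0.5898, 0.0204, 0.1286]
ee_rot: [0.999, 0.05, -0.001, -0.0]
ft_force: [-0.6, 0.6, 0.8]
opening: 0.0004
```

Run:
```python
from go import *
repm(108,-87,.135-D,5.6);where()
H=np.array([26,18.]);
for d in [102,95,88,80,72,64,56,48,40,32,24,16,8,0]:
    a=np.radians(d); rx,rz=(-46,34)
    print(d,np.round([26+rx*np.cos(a)+rz*np.sin(a)+10, 18-rx*np.sin(a)+rz*np.cos(a)],1),end='  ')
```

```text
t36.2 p [0.5898 0.0204 0.1286] yaw5.70 tilt0.15 F [-0.6  0.6  0.8] op0.0004 q6 1.31
target [0.6955 0.031  0.0996] tool delta units [2.66 0.   0.72] turn after 0.02
mag frame [  1.8 -87.2 128.6]
102 [78.8 55.9]  95 [73.9 60.9]  88 [68.4 65.2]  80 [61.5 69.2]  72 [54.1 72.3]  64 [46.4 74.2]  56 [38.5 75.1]  48 [30.5 74.9]  40 [22.6 73.6]  32 [15.  71.2]  24 [ 7.8 67.8]  16 [ 1.2 63.4]  8 [-4.8 58.1]  0 [-10.  52.]
```

Call:
{"method": "apply_moves", "body": {"steps": [[[0.6, 0, 0], 0, 0], [[0.8, 0, 0], 0, 0], [[0.8, 0, 0], 0, 0], [[0.46, 0, 0], 0, 0], [[0, 0, 0.5], 0, 0], [[0, 0, 0.8], 0, 0], [[0, 0, 0.8], 0, 0], [[0, 0, 0.6], 0, 0], [[0, 0, 0], 0, 0]]}}

```text
t: 37.1
eef_pos: [0.6937, 0.0313, 0.0173]
ee_rot: [0.999, 0.051, -0.004, -0.001]
ft_force: [-0.5, -0.1, -0.3]
opening: 0.0005
```

Run:
```python
from go import *
repm(88,-87,.054-D,5.6);where()
snap('side','s24.png',310,160,430,280,5)
```

```text
t37.1 p [0.6937 0.0313 0.0173] yaw5.86 tilt0.48 F [-0.5 -0.1 -0.3] op0.0005 q6 1.35
target [0.6756 0.029  0.0186] tool delta units [-0.46  0.01 -0.03] turn after 0.05
mag frame [106.2 -86.4  17.3]
```

View pics/s24.png

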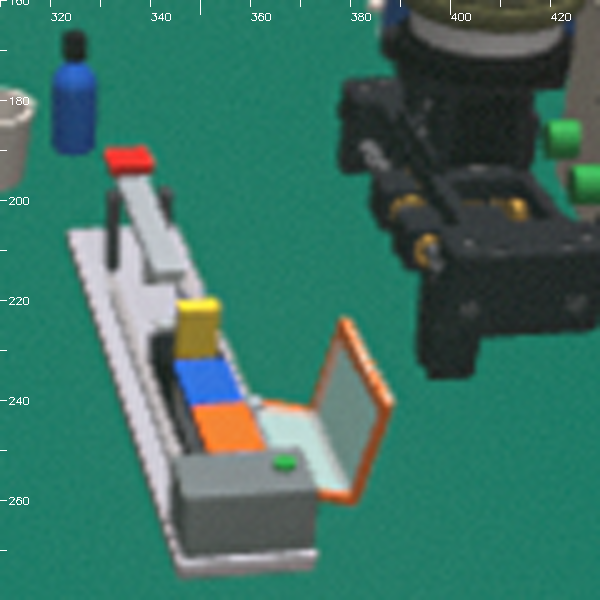

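Call:
{"method": "apply_moves", "body": {"steps": [[[-0.3, 0, 0], 0, 0], [[-0.3, 0, 0], 0, 0], [[-0.08, 0, -0.07], 0, 0], [[-0.06, 0, -0.06], 0, 0], [[-0.06, 0, -0.06], 0, 0], [[-0.07, 0, -0.06], 0, 0], [[-0.07, 0, -0.05], 0, 0], [[-0.08, 0, -0.05], 0, 0], [[-0.09, 0, -0.05], 0, 0], [[0, 0, 0], 0, 0]]}}

```text
t: 38.15
eef_pos: [0.6519, 0.0267, 0.0385]
ee_rot: [0.999, 0.05, 0.0, 0.0]
ft_force: [0.0, 0.5, 0.1]
opening: 0.0003
```

Run:
```python
from go import *
repm(61.5,-87,.0692-D,5.6);where()
snap('side','s25.png',310,160,430,280,5)
```

```text
t38.1 p [0.6519 0.0267 0.0385] yaw5.75 tilt0.01 F [0.  0.5 0.1] op0.0003 q6 1.33
target [0.6492 0.0264 0.0338] tool delta units [-0.07 -0.    0.12] turn after 0.03
mag frame [ 64.2 -87.   38.5]
```

View pics/s25.png

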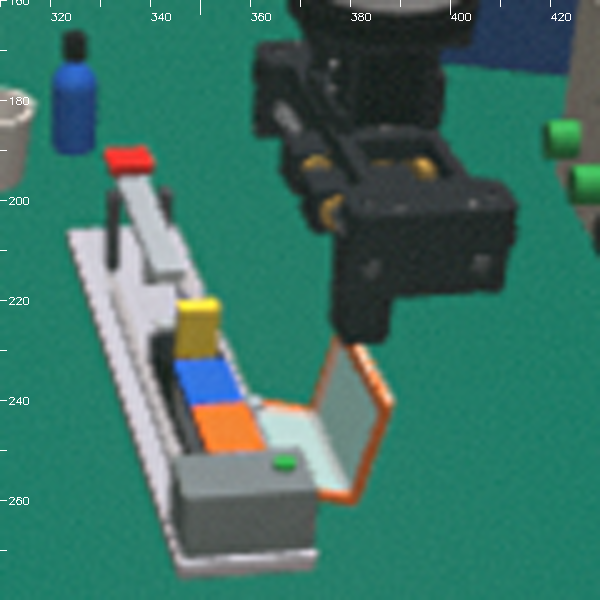

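Call:
{"method": "apply_moves", "body": {"steps": [[[0.4, 0, 0], 0, 0], [[0.6, 0, 0], 0, 0], [[0, 0, 0.4], 0, 0], [[0, 0, 0.35], 0, 0], [[0, 0, 0], 0, 0], [[-0.2, 0, 0], 0, 0], [[-0.1, 0, 0], 0, 0], [[0, 0, 0], 0, 0]]}}

```text
t: 39.0
eef_pos: [0.6795, 0.0295, 0.0085]
ee_rot: [0.999, 0.05, -0.0, -0.0]
ft_force: [0.1, -1.3, -0.3]
opening: 0.0006
```

Run:
```python
from go import *
repm(75,-87,.044-D,5.6);where()
snap('side','s26.png',310,160,430,280,5)
```

```text
t39.0 p [0.6795 0.0295 0.0085] yaw5.74 tilt0.02 F [ 0.1 -1.3 -0.3] op0.0006 q6 1.34
target [0.6626 0.0277 0.0086] tool delta units [-0.42  0.   -0.  ] turn after 0.03
mag frame [ 91.9 -86.9   8.5]
```

View pics/s26.png

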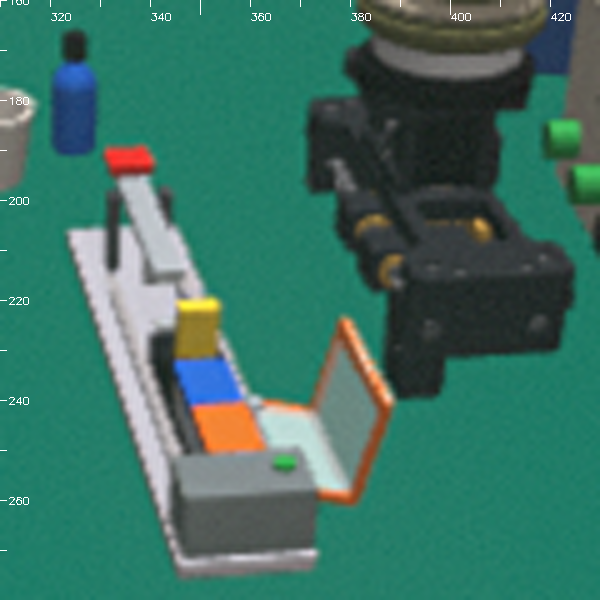

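Call:
{"method": "apply_moves", "body": {"steps": [[[-0.15, 0, 0], 0, 0], [[-0.15, 0, 0], 0, 0], [[-0.1, 0, 0], 0, 0], [[-0.08, 0, -0.05], 0, 0], [[-0.08, 0, -0.06], 0, 0], [[0, 0, 0], 0, 0]]}}

```text
t: 39.65
eef_pos: [0.6582, 0.0271, 0.0136]
ee_rot: [0.999, 0.05, 0.001, 0.0]
ft_force: [3.0, 0.5, 2.5]
opening: 0.0003
```

Run:
```python
from go import *
repm(75,-87,.044-D,5.6);where()
snap('side','s27.png',310,160,430,280,5)
```

```text
t39.6 p [0.6582 0.0271 0.0136] yaw5.74 tilt0.14 F [3.  0.5 2.5] op0.0003 q6 1.33
target [0.6626 0.0277 0.0086] tool delta units [ 0.11 -0.    0.13] turn after 0.03
mag frame [ 70.5 -87.1  13.6]
```

View pics/s27.png

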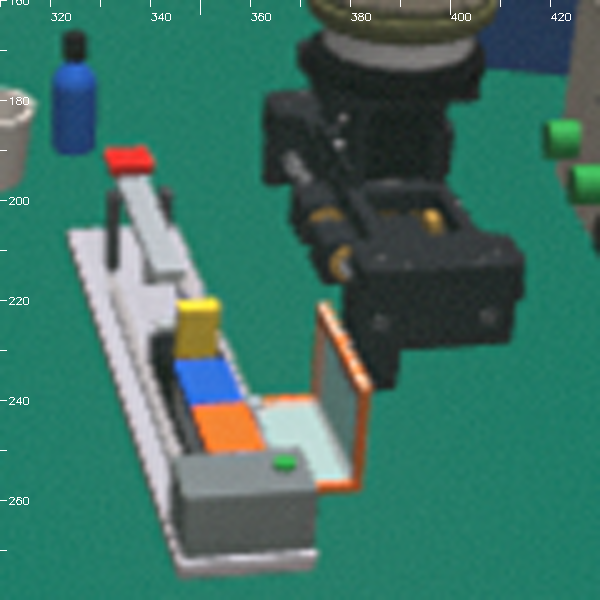

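Call:
{"method": "apply_moves", "body": {"steps": [[[-0.08, 0, -0.06], 0, 0], [[-0.08, 0, -0.06], 0, 0], [[-0.085, 0, -0.05], 0, 0], [[-0.085, 0, -0.05], 0, 0], [[-0.095, 0, -0.04], 0, 0], [[-0.095, 0, -0.04], 0, 0], [[-0.1, 0, -0.02], 0, 0], [[-0.1, 0, -0.02], 0, 0], [[0, 0, 0], 0, 0]]}}

```text
t: 40.6
eef_pos: [0.6292, 0.0243, 0.027]
ee_rot: [0.999, 0.05, 0.001, 0.0]
ft_force: [1.5, 0.2, 7.9]
opening: 0.0006
```

Run:
```python
from go import *
repm(41.5,-87,.0644-D,5.6);where()
snap('side','s28.png',310,160,430,280,5)
```

```text
t40.6 p [0.6292 0.0243 0.027 ] yaw5.75 tilt0.07 F [1.5 0.2 7.9] op0.0006 q6 1.32
target [0.6293 0.0245 0.029 ] tool delta units [ 0.   -0.   -0.05] turn after 0.03
mag frame [ 41.4 -87.2  27. ]
```

View pics/s28.png

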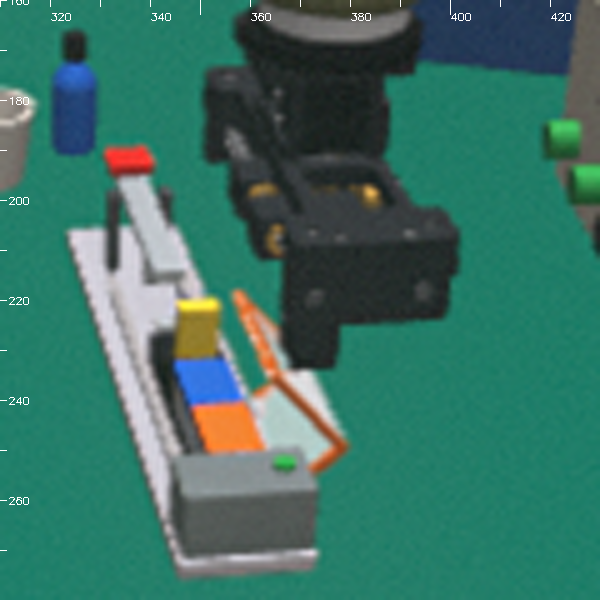

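Call:
{"method": "apply_moves", "body": {"steps": [[[-0.09, 0, -0.06], 0, 0], [[-0.09, 0, -0.04], 0, 0], [[-0.1, 0, -0.02], 0, 0], [[-0.1, 0, -0.01], 0, 0], [[-0.1, 0, 0], 0, 0], [[-0.1, 0, 0], 0, 0], [[-0.09, 0, 0.02], 0, 0], [[-0.09, 0, 0.03], 0, 0], [[-0.08, 0, 0.03], 0, 0], [[0, 0, 0], 0, 0]]}}

```text
t: 41.65
eef_pos: [0.595, 0.021, 0.0279]
ee_rot: [0.999, 0.05, -0.0, -0.0]
ft_force: [1.3, 0.0, 0.2]
opening: 0.0005
```

Run:
```python
from go import *
repm(-1.4,-87,.0591-D,5.6);where()
snap('side','s29.png',310,160,430,280,5)
```

```text
t41.6 p [0.595  0.021  0.0279] yaw5.75 tilt0.06 F [1.3 0.  0.2] op0.0005 q6 1.31
target [0.5866 0.0203 0.0237] tool delta units [-0.21 -0.    0.1 ] turn after 0.03
mag frame [  7.1 -87.1  27.9]
```

View pics/s29.png

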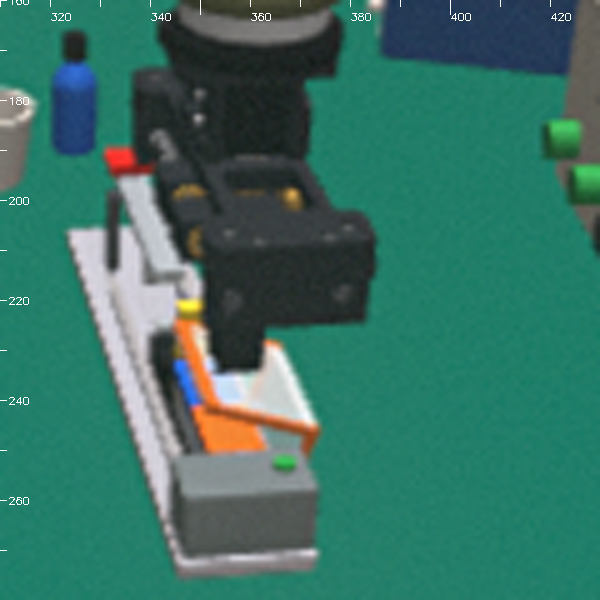

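Call:
{"method": "apply_moves", "body": {"steps": [[[-0.08, 0, 0.03], 0, 0], [[-0.07, 0, 0.04], 0, 0], [[-0.07, 0, 0.04], 0, 0], [[-0.06, 0, 0.05], 0, 0], [[-0.05, 0, 0.05], 0, 0], [[-0.05, 0, 0.04], 0, 0], [[0, 0, 0.03], 0, 0], [[0, 0, 0], 0, 0]]}}

```text
t: 42.5
eef_pos: [0.5803, 0.0195, 0.0168]
ee_rot: [0.999, 0.05, -0.0, -0.0]
ft_force: [0.7, 0.3, 0.1]
opening: 0.0005
```

Run:
```python
from go import *
repm(-8,-87,.052-D,5.6);where()
```

```text
t42.5 p [0.5803 0.0195 0.0168] yaw5.74 tilt0.04 F [0.7 0.3 0.1] op0.0005 q6 1.30
target [0.58   0.0196 0.0166] tool delta units [-0.01 -0.    0.  ] turn after 0.03
mag frame [ -7.8 -87.1  16.8]
```

Call:
{"method": "apply_moves", "body": {"steps": [[[0, 0, 0.025], 0, 0], [[0, 0, 0], 0, 0], [[0, 0, 0], 0, 0]]}}

```text
t: 42.8
eef_pos: [0.5805, 0.0195, 0.0166]
ee_rot: [0.999, 0.05, -0.0, 0.0]
ft_force: [-5.0, 0.3, 8.0]
opening: 0.0006
```

Call:
{"method": "apply_moves", "body": {"steps": [[[0, 0, 0.025], 0, 0], [[0, 0, 0], 0, 0], [[0, 0, 0], 0, 0]]}}

```text
t: 43.1
eef_pos: [0.5805, 0.0195, 0.0165]
ee_rot: [0.999, 0.05, 0.0, 0.0]
ft_force: [-7.5, -0.1, 16.1]
opening: 0.0007
```

Run:
```python
from go import *
rep()
snap('side','s30.png',310,180,410,280,6)
```

```text
t43.1 p [0.5805 0.0195 0.0165] yaw5.76 tilt0.02 F [-7.5 -0.1 16.1] op0.0007 q6 1.30
```

View pics/s30.png

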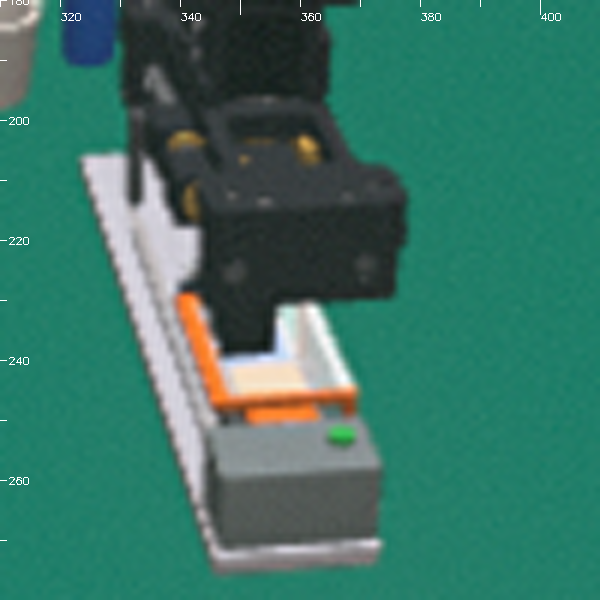

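Call:
{"method": "apply_moves", "body": {"steps": [[[0, 0, -0.1], 0, 0], [[0, 0, -0.3], 0, 0], [[0, 0, -0.8], 0, 0], [[0, 0, -1], 0, 0], [[-0.5, 0, -1], 0, 0], [[-0.9, 0.4, -0.5], 0, 0], [[-0.9, 0.9, 0], 0, 0], [[-0.9, 0.9, 0], 0, 0], [[-0.9, 0.9, 0], 0, 0], [[0, 0.9, 0], 0, 0]]}}

```text
t: 44.15
eef_pos: [0.4323, -0.1549, 0.1638]
ee_rot: [0.999, 0.05, -0.0, 0.0]
ft_force: [2.0, 0.2, 0.2]
opening: 0.0007
```

Call:
{"method": "apply_moves", "body": {"steps": [[[0, 0.9, 0], 0, 0], [[0, 0.9, 0], 0, 0], [[0, 0.9, 0], 0, 0], [[0, 0.9, 0], 0, 0], [[0, 0.9, 0], 0, 0], [[0, 0, 0], 0, 0]]}}

```text
t: 44.75
eef_pos: [0.4529, -0.3366, 0.1629]
ee_rot: [0.999, 0.049, 0.0, 0.001]
ft_force: [0.5, 0.2, -0.2]
opening: 0.0003
```

Run:
```python
from go import *
rep()
snap('side','s31.png',310,180,410,280,6)
snap('top','t31.png',180,155,355,240,4)
def P(mx,my,z): return [*mw(mx,my),z/1000]
print([((pj('side',P(-26,y,52))[0]+.5-[310,180])*6).round() for y in(-47,-127)],'lifted .1rad',[((pj('side',P(-22.5,y,57))[0]+.5-[310,180])*6).round() for y in(-47,-127)])
```

```text
t44.8 p [ 0.4529 -0.3366  0.1629] yaw5.56 tilt0.07 F [ 0.5  0.2 -0.2] op0.0003 q6 0.63
[array([174., 300.]), array([212., 405.])] lifted .1rad [array([183., 289.]), array([222., 393.])]
```

View pics/s31.png

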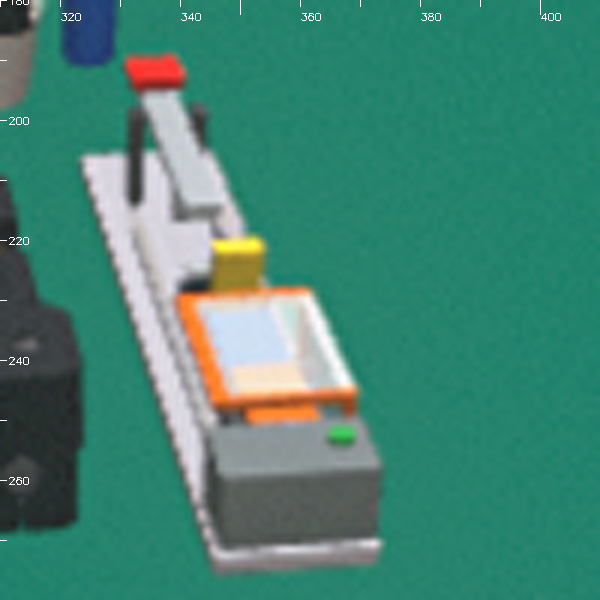

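View pics/t31.png

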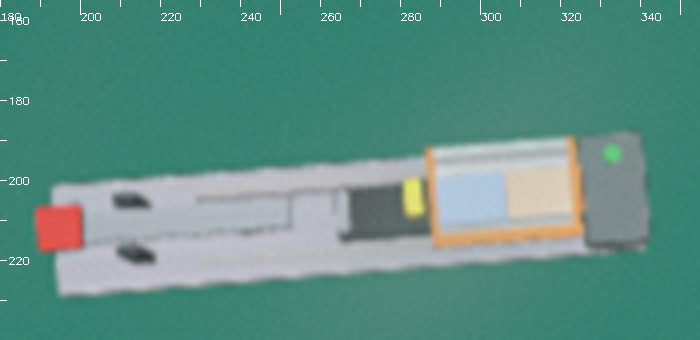

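View pics/raw_t31.png

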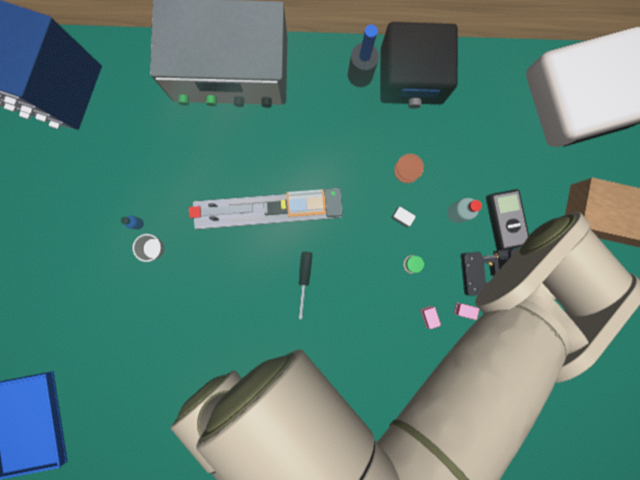

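```bash
python3 -c "
from plant import ctrl
print(ctrl.finish_job())"
```

```text
the job is handed in; nothing more can be done
None
```

I loaded the magazine in the order you asked and handed the job in at 44.8 s of robot time; no verdict was reported.

- **Follower:** I drew it back until it latched. I then set the orange module next to the test head and the blue one behind it, both upright and lowered onto the track floor. After I pressed the red pad, the follower closed the row up: the tab sat within about a pixel of where it should rest at 0.054.
- **Cover:** I swung it down and it met its stop. The fingertip touched firmly at about 52 mm, the shut height, pressing with 8 to 16 N at the end. In the last side picture the near corner of the edge matched the shut position. The far corner was off by about 1 to 2 pixels, which I put down to reading error.
- **Last pictures:** The orange and blue tops sit in a row under the cover, and the white module and the bystanders I could see had not moved. In the top view the arm hid one pink module and part of the meter, so I did not check those.

Two things did not go as planned:
- **Tool height:** The reported tool position was about 35 mm lower than the real fingertips. My first pass at the tab went over it without touching. I measured the offset by touching the bench (a brief 35 N peak, below the 40 N limit) and corrected for it from then on.
- **Cover, first try:** My first push passed above the cover's edge without moving it, so I repeated it lower down.

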